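# Reload the dosing-cup caddy

### The arm

A 6-joint arm with a two-finger parallel gripper is mounted at the origin on the work surface. World frame = base frame: x ahead of the robot, y to its left, z up, the work surface at z = 0. Lengths are in m, angles in rad, forces in N, time in s.
With the tool pointing down it reaches from about 0.3 to 0.875 m from the base axis. Payload 6.4 kg.
Tool frame: the origin (TCP) lies midway between the tips of the shut fingers; the grasp point (between the pads) lies 19 mm behind it (ctrl.pinch_z is the distance from the TCP to the grasp point, in m); z points along the fingers, y is the line along which they close (so a half turn about z gives the same grasp; the last joint's range is limited). The gripper opens to 85 mm and grips with 20 to 120 N. Pads are 22 mm wide; open, the fingers measure 114 mm over their backs; the gripper's body (76 mm by 85 mm) begins 54 mm behind the grasp point. The pads swing forward as they close: fully open they stand 13 mm farther back than shut.
Start: joints at [0.988, 0.181, 1.607, -0, 1.354, -0.206], TCP at [0.212, 0.535, 0.231] pointing down, gripper open.
Joint ranges: [-2.99, 2.99], [-0.89, 2.07], [0.3, 2.58], [-1.14, 4.28], [0, 2.63], [-3.12, 3.12]. Speed limits (rad/s): [2.57, 2.57, 3.01, 3.14, 3.14, 3.14].

### API

Orientations are given as a unit quaternion [w, x, y, z].
In Python, from bench import ctrl gives the robot as it stands.
- The arm moves only by the tool apply_moves, never from a script. Its argument "moves" is a list of rows, each an object with "jaw": the opening, from 0 (shut) to 1 (fully open); "offset": the shift along the tool's x, y, z in mm, a list of three; "rot": the turn, a rotation vector about the tool's x, y, z in degrees, a list of three. In form: [{"jaw": jaw, "offset": [dx, dy, dz], "rot": [ax, ay, az]}, ...]. A call has exactly 5 rows; each row shifts and turns the commanded pose from where the row before left it, along the tool's axes as they then stand; what a row does not reach is not made up. A row lasts 1/8 s, in which the tool goes at most 62.5 mm and 10.7 degrees, less where a joint would pass 70% of its speed; a pose out of reach is approached as far as the arm can. A call is refused whole if a number of a shift passes 62.5 or a number of a turn 10.7, either way. A call with a gripper value outside its range is refused whole. The fingers move at their own pace and stop on an object; the grip force is fixed at half the most. Time passes only in rows, so rows that do not move let the fingers close, or fill a call up. It gives the time, the measured TCP pose, the force, the opening and the grip force at its end, in the units of the state.
- ctrl.get_obs(): the state, without advancing time (a new reading comes with each control period).
- ctrl.camera(name): name is "scene" or "top"; returns (picture, depth): 384x512x3 uint8, red, green, blue; 384x512 float32, m along the optical axis (not along the pixel's ray), 0 where there is no reading.
- ctrl.camera_params(name): a dict with "K" (3x3 intrinsics, pixels), "cam_to_world" (4x4, takes a point from camera to world coordinates). Camera axes: x right, y down, z forward; pixel columns grow to the right and rows downward; lengths in m; the calibration is good to about 2 mm. A picture is of the moment at which its call begins. camera_params takes no time and is no camera call.
- ctrl.hand_in(): hands the job in; it is judged then, once.
Trained networks look in the newest picture that a camera, given by its name, has taken for a name from the list of things; names that differ only in an ending like _2 or _b are one class to them, and where a whole thing is asked for, a point or a joint stands for the part that bears it (a point fixed in the world has none). Each returns a list of dicts, best first, with "score" (0 to 1); they miss things now and then, are a little off and sometimes report something else, mostly with a low value. They report only what shows in the picture. A call takes as long as a camera call. They do not tell look-alikes from the thing itself.
- ctrl.outline_of(camera, target): "region" (384x512 bool, what is visible of it) and "position" ([column, row] in pixels, amid what is visible of it).
The state is a dict: "time_s": time; "q": joint angles; "dq": joint speeds; "joint_efforts": joint torques, N m; "eef_pos": TCP position; "eef_rot": TCP orientation; "wrist_force": force on the tool from outside, world axes, zero at the start; "torque": the same for the moment, N m; "opening": opening from 0.0 (shut) to 1.0 (fully open); "grasp_force": force on a finger pad.
Only numpy, scipy, OpenCV 4.12 (cv2) and the standard library are available. Lean on these libraries where they do the work, as an engineer would, in place of code of your own. Each camera call takes 0.05 s, during which the arm holds its last target. There are 200 camera calls.

### The job

Tidy the empty cups on the pharmacy counter into the caddy: nest all the tall tapered cups upright in one stack on the small seat and all the wide tapered cups in one stack on the big seat, and stand every pot that will not nest (straight-sided or square) side by side, upright, in the blue tray. When both stacks are complete, move the divider blade from its wooden stand into the slot between the stacks, pushed fully home and upright, and leave everything released; do not knock over the medicine bottles.

Things in the scene. Friction and masses are not known exactly. Their poses are not given: they have to be found in the camera images.
- tall1_mid (a point): white plastic tapered round cup, the tall kind: 60 mm high, 60 mm outside diameter at the rim, 34 mm at the base, wall 2.4 mm, inner floor 22 mm above its underside, so that each further tall cup nested in it stands 22 mm higher; 40 to 65 g. The point is on its axis, half-way up (30 mm above its underside); z up the axis. May be absent
- tall2_mid (a point): white plastic tapered round cup, the tall kind: 60 mm high, 60 mm outside diameter at the rim, 34 mm at the base, wall 2.4 mm, inner floor 22 mm above its underside, so that each further tall cup nested in it stands 22 mm higher; 40 to 65 g. The point is on its axis, half-way up (30 mm above its underside); z up the axis. May be absent
- tall3_mid (a point): white plastic tapered round cup, the tall kind: 60 mm high, 60 mm outside diameter at the rim, 34 mm at the base, wall 2.4 mm, inner floor 22 mm above its underside, so that each further tall cup nested in it stands 22 mm higher; 40 to 65 g. The point is on its axis, half-way up (30 mm above its underside); z up the axis. May be absent
- wide1_mid (a point): white plastic tapered round cup, the low wide kind: 42 mm high, 66 mm outside diameter at the rim, 42 mm at the base, wall 2.4 mm, inner floor 18 mm above its underside, so that each further wide cup nested in it stands 18 mm higher; 40 to 65 g. The point is on its axis, half-way up (21 mm above its underside); z up the axis. May be absent
- wide2_mid (a point): white plastic tapered round cup, the low wide kind: 42 mm high, 66 mm outside diameter at the rim, 42 mm at the base, wall 2.4 mm, inner floor 18 mm above its underside, so that each further wide cup nested in it stands 18 mm higher; 40 to 65 g. The point is on its axis, half-way up (21 mm above its underside); z up the axis. May be absent
- wide3_mid (a point): white plastic tapered round cup, the low wide kind: 42 mm high, 66 mm outside diameter at the rim, 42 mm at the base, wall 2.4 mm, inner floor 18 mm above its underside, so that each further wide cup nested in it stands 18 mm higher; 40 to 65 g. The point is on its axis, half-way up (21 mm above its underside); z up the axis. May be absent
- straight1_mid (a point): white plastic straight-sided round pot that nests with nothing: 54 mm high, 52 mm outside diameter from base to rim; 40 to 65 g. The point is on its axis, half-way up (27 mm above its underside); z up the axis. May be absent
- straight2_mid (a point): white plastic straight-sided round pot that nests with nothing: 54 mm high, 52 mm outside diameter from base to rim; 40 to 65 g. The point is on its axis, half-way up (27 mm above its underside); z up the axis. May be absent
- square1_mid (a point): white plastic square pot that nests with nothing: 48 x 48 mm with upright walls, 46 mm high, sides along its x and y; 40 to 65 g. The point is on its axis, half-way up (23 mm above its underside). May be absent
- seat_small_floor (a point): centre of the floor of the small seat, where the foot of the tall stack goes: an aluminium dish on the caddy with a 12 mm high rim, 44 mm inside diameter
- seat_big_floor (a point): centre of the floor of the big seat, where the foot of the wide stack goes: an aluminium dish on the caddy with a 12 mm high rim, 54 mm inside diameter. The two seats are 184 mm apart, one at either end of the caddy
- slot_floor (a point): centre of the floor of the caddy's divider slot, mid-way between the two seats. The caddy is a fixed grey base plate 110 x 300 x 12 mm (z up; x across the plate and along the slot; y along the plate from seat to seat). The slot is 80 mm long, 8 mm wide and 24 mm deep, in a grey block 100 mm long whose flared mouth (16 mm wide) tops out about 34 mm above the slot floor
- blade_grip (a point): centre of the black grip of the divider blade: grip 60 (x) x 14 (y) x 24 (z) mm, on the top edge of an upright aluminium blade 74 mm wide (x) and 5 mm thick (y). The blade's lower edge is 125 mm below this point. z up, y across the thickness. About 0.11 kg. It starts upright in a slot 24 mm deep, the same as the caddy's, in a fixed wooden parking stand; lift it straight up out of it
- tray_in (a point): centre of the inner floor (5 mm above the counter) of the blue returns tray, fixed, 230 (x) x 150 (y) mm inside, walls 28 mm high above the counter
- vial: bystander, to be left standing: amber medicine vial with white cap, diameter 32 mm, 70 mm high; origin at the centre of its underside
- stock: bystander, to be left standing: white medicine bottle with blue cap, diameter 60 mm, 100 mm high; origin at the centre of its underside
- amber2: bystander, to be left standing: larger amber medicine vial with white cap, diameter 44 mm, 85 mm high; origin at the centre of its underside
Mind the look-alikes: they are no part of the job. Leave any purple look-alike of the part that bears wide2_mid alone.

How it is judged:
On the way, in this order (a step that is already met when the one before it is completed fails the run):
1. every tapered cup is nested in the stack of its own kind on its seat (horizontal distance between each of tall1_mid, tall2_mid, tall3_mid and seat_small_floor below 0.012 m and angle between each of tall1_mid, tall2_mid, tall3_mid, wide1_mid, wide2_mid, wide3_mid's own z axis and vertical below 0.12 rad and z of each of tall1_mid, tall2_mid, tall3_mid in the frame of seat_small_floor below 0.078 m and horizontal distance between each of wide1_mid, wide2_mid, wide3_mid and seat_big_floor below 0.012 m and z of each of wide1_mid, wide2_mid, wide3_mid in the frame of seat_big_floor below 0.061 m), for 0.2 s.
2. the divider blade is fully home in the caddy's slot (x of blade_grip in the frame of slot_floor between -0.008 and 0.008 m and y of blade_grip in the frame of slot_floor between -0.016 and 0.016 m and z of blade_grip in the frame of slot_floor between 0.115 and 0.1285 m and angle between blade_grip's own z axis and vertical below 0.12 rad and angle between the x axis of blade_grip and the x axis of slot_floor, either way round below 0.12 rad), for 0.2 s.
At the end, for the whole second after the job is handed in: Tall cups nested upright on the small seat, wide cups on the big seat (12 mm, 0.12 rad, no higher than three nested + 4 mm); other pots upright on the tray floor (centre within 100 x 62 mm of its middle); blade within 3.5 mm of full depth in the slot, tilt under 0.12 rad; all at rest (all of step 1 and all of step 2 and x of straight1_mid in the frame of tray_in between -0.1 and 0.1 m and y of straight1_mid in the frame of tray_in between -0.062 and 0.062 m and z of each of straight1_mid, straight2_mid in the frame of tray_in below 0.032 m and angle between each of straight1_mid, straight2_mid, square1_mid's own z axis and vertical below 0.12 rad and x of straight2_mid in the frame of tray_in between -0.1 and 0.1 m and y of straight2_mid in the frame of tray_in between -0.062 and 0.062 m and x of square1_mid in the frame of tray_in between -0.1 and 0.1 m and y of square1_mid in the frame of tray_in between -0.062 and 0.062 m and z of square1_mid in the frame of tray_in below 0.028 m and linear speed of each of tall1, tall2, tall3, wide1, wide2, wide3, straight1, straight2, square1, blade below 0.03 m/s); the robot touches nothing.
It fails at once if a medicine bottle is knocked over (angle between any of vial, stock, amber2's own z axis and vertical above 0.6 rad).
Of tall1, tall2, tall3 only 2 to 3 are there at a start; the rules pass over those that are not, and their reading is None.
Of wide1, wide2, wide3 only 2 to 3 are there at a start; the rules pass over those that are not, and their reading is None.
Of straight1, straight2, square1 only 1 to 3 are there at a start; the rules pass over those that are not, and their reading is None.
At some moment in a run one of wide1, wide2, wide3, straight1, straight2, square1 may be knocked a few centimetres aside while the robot is not near it.
It also fails if it takes over 210 s, if anything falls off the work surface, if the arm or the gripper's body presses on something with over 40 N, if the wrist force passes 120 N, or if a joint passes its speed limit or range.

## Working session

There is one attempt and no reset: what is moved stays moved. The work goes in short steps, Python scripts to look and compute and a tool call to move; the robot and the scene stay as the last step left them, time stands still between calls to the robot, and variables do not carry over. Pictures are saved under pics/ and viewed, at most 14 in all, crops included, and the job is handed in when it is done.

Besides the shell and the picture viewer there is one more tool, called after "Call:" in YAML: its name, and indented under it one key for each argument. apply_moves: Moves the arm, as the interface text tells. Its arguments: {"type":"object","properties":{"moves":{"type":"array"}},"required":["moves"]}

```bash
mkdir -p pics; ls; python3 - <<'E'
from bench import ctrl
import cv2,numpy as np
o=ctrl.get_obs();print(o['time_s'],o['eef_pos'],o['eef_rot'],o['opening'])
ims=[]
for n in ['scene','top']:
    p,d=ctrl.camera(n);cv2.imwrite(f'pics/{n}0.png',cv2.resize(p[:,:,::-1],(800,600)))
    P=ctrl.camera_params(n);print(n,np.round(P['K'],1).tolist(),np.round(P['cam_to_world'],3).tolist())
E
```

```text
pics
0.0 [0.21125906 0.53419193 0.23039223] [-3.25985817e-04  1.87303258e-01  9.82301754e-01 -8.05199127e-04] 1.002101302884503
scene [[400.0, 0.0, 257.2], [0.0, 400.0, 188.4], [0.0, 0.0, 1.0]] [[0.534, 0.516, -0.67, 1.288], [0.846, -0.325, 0.423, -0.442], [0.0, -0.793, -0.61, 0.775], [0.0, 0.0, 0.0, 1.0]]
top [[403.2, 0.0, 250.6], [0.0, 403.2, 191.0], [0.0, 0.0, 1.0]] [[-0.023, -0.98, 0.195, 0.344], [-1.0, 0.025, 0.009, 0.023], [-0.013, -0.195, -0.981, 1.155], [0.0, 0.0, 0.0, 1.0]]
```

View pics/scene0.png

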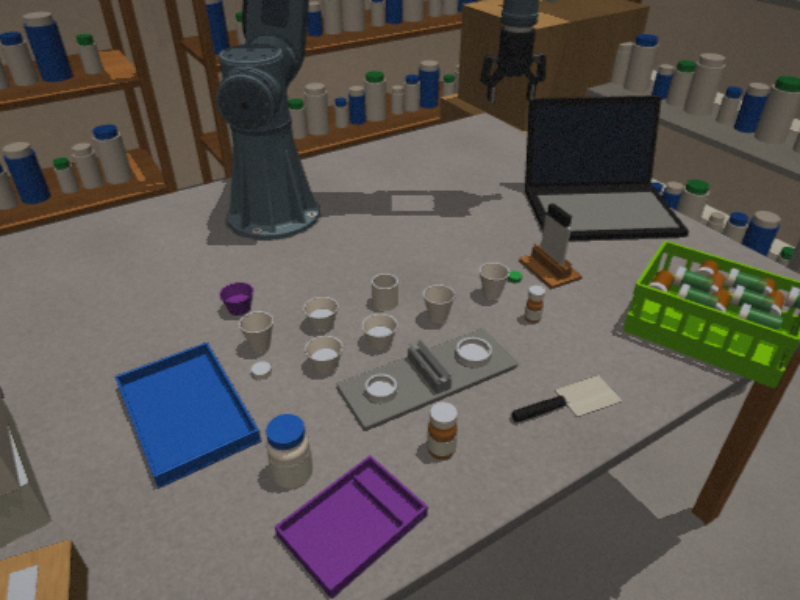

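View pics/top0.png

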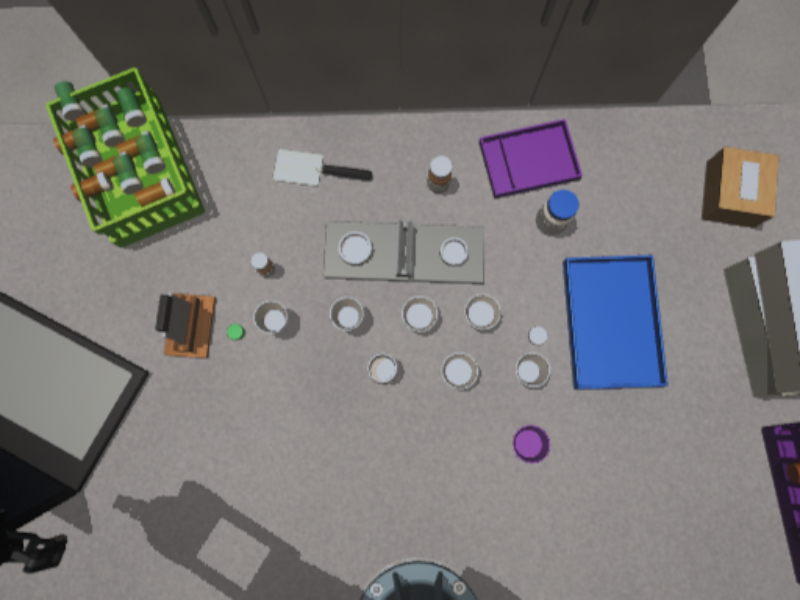

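The scene view (800x600) shows what I think are three tall cups at (493,282), (438,303), (257,333), three wide at (320,315), (379,331), (323,355), and one straight pot at (385,291). The purple wide look-alike at (237,299) stays put. The caddy is at (428,375), blade stand at (552,245) and tray at (190,410). The top view agrees: tall at (272,318), (347,315), (532,370), wide at (420,315), (483,312), (460,371), straight at (382,368).

```bash
cat > h.py <<'E'
from bench import ctrl
import cv2,numpy as np
def world(cam,d):
    P=ctrl.camera_params(cam);K=P['K'];T=P['cam_to_world']
    v,u=np.mgrid[:384,:512]
    c=np.stack([(u-K[0,2])/K[0,0]*d,(v-K[1,2])/K[1,1]*d,d],-1)
    return c@np.array(T)[:3,:3].T+np.array(T)[:3,3]
def rim(W,m,band=.006):
    """centre+diameter of the top rim of the thing in mask m (min enclosing circle of highest points)"""
    k=cv2.dilate(m.astype(np.uint8),np.ones((5,5)))>0
    p=W[k]; p=p[(p[:,2]>.015)&(p[:,2]<.2)]
    if len(p)<10: return None
    zt=np.percentile(p[:,2],97); q=p[p[:,2]>zt-band]
    (c,r)=cv2.minEnclosingCircle(q[:,:2].astype(np.float32))
    return [round(float(x),4) for x in (c[0],c[1],zt,2*r)]
def survey(names,cam='top'):
    p,d=ctrl.camera(cam);W=world(cam,d)
    for n in names:
        for o in ctrl.outline_of(cam,n):
            m=o['region']
            if o['score']<.2: continue
            print(n,round(o['score'],2),np.round(o['position']),int(m.sum()),rim(W,m),np.round(np.median(p[m],0)))
    return p,d,W
def tcp():
    o=ctrl.get_obs();print(round(o['time_s'],2),np.round(o['eef_pos'],4),np.round(o['eef_rot'],4),round(o['opening'],3),np.round(o['wrist_force'],1),round(o['grasp_force'],1))
E
python3 - <<'E'
from h import *
p,d,W=survey(['tall1_mid','wide1_mid','straight1_mid','square1_mid','blade_grip','vial','stock','amber2','seat_small_floor','seat_big_floor','slot_floor','tray_in'])
np.savez('top0.npz',p=p,d=d,W=W)
E
```

```text
tall1_mid 0.77 [225. 199.] 347 [0.5371, 0.1137, 0.0621, 0.0601] [148. 147. 149.]
wide1_mid 0.55 [268. 201.] 426 [0.5366, -0.0154, 0.0433, 0.0646] [162. 164. 166.]
straight1_mid 0.71 [256. 161.] 3167 [0.6605, 0.0082, 0.0464, 0.1021] [145. 145. 141.]
straight1_mid 0.54 [282. 116.] 310 [0.7984, -0.061, 0.0878, 0.0418] [114. 108. 103.]
blade_grip 0.76 [110. 200.] 526 [0.531, 0.4095, 0.149, 0.0587] [62. 60. 57.]
vial 0.7 [167. 170.] 151 [0.6345, 0.2682, 0.0737, 0.0305] [149. 153. 159.]
stock 0.74 [358. 136.] 571 [0.7159, -0.2717, 0.103, 0.0526] [ 72.  99. 137.]
amber2 0.8 [282. 113.] 314 [0.7984, -0.061, 0.0878, 0.0418] [114. 110. 106.]
amber2 0.46 [223. 201.] 351 [0.5371, 0.1137, 0.0621, 0.0601] [148. 148. 150.]
seat_small_floor 0.63 [290. 162.] 266 [0.6546, -0.083, 0.0313, 0.0522] [181. 186. 195.]
seat_big_floor 0.63 [224. 158.] 350 [0.666, 0.1003, 0.0306, 0.0624] [184. 190. 199.]
slot_floor 0.72 [257. 158.] 3260 [0.6605, 0.0082, 0.0462, 0.1021] [145. 145. 141.]
tray_in 0.93 [394. 205.] 4875 [0.5179, -0.3687, 0.0308, 0.2843] [ 57. 102. 190.]
```

Call:
apply_moves:
  moves:
    - {"jaw": 1,"offset": [0,0,-20],"rot": [0,0,7.2]}
    - {"jaw": 1,"offset": [0,0,-20],"rot": [0,0,7.2]}
    - {"jaw": 1,"offset": [0,0,-20],"rot": [0,0,7.2]}
    - {"jaw": 1,"offset": [0,0,0],"rot": [0,0,0]}
    - {"jaw": 1,"offset": [0,0,0],"rot": [0,0,0]}

```text
time_s: 1.38
eef_pos: [0.2114, 0.5343, 0.2904]
eef_rot: [-0.0, 0.367, 0.93, -0.001]
wrist_force: [-1.1, 0.2, -0.5]
opening: 0.997
grasp_force: 0.0
```

Call:
apply_moves:
  moves:
    - {"jaw": 1,"offset": [0,0,0],"rot": [0,0,-10.7]}
    - {"jaw": 1,"offset": [0,0,0],"rot": [0,0,-10.7]}
    - {"jaw": 1,"offset": [0,0,0],"rot": [0,0,-10.7]}
    - {"jaw": 1,"offset": [0,0,0],"rot": [0,0,-10.7]}
    - {"jaw": 1,"offset": [0,0,0],"rot": [0,0,0]}

```text
time_s: 2.0
eef_pos: [0.2113, 0.5342, 0.2899]
eef_rot: [-0.001, 0.004, 1.0, -0.001]
wrist_force: [-0.2, -0.8, 0.0]
opening: 0.999
grasp_force: 0.0
```

```bash
cat >> h.py <<'E'
def cups(W):
    x,y,z=W[...,0],W[...,1],W[...,2]
    m=((z>.03)&(z<.075)&(x>.32)&(x<.62)&(y>-.26)&(y<.3)).astype(np.uint8)
    n,l,s,c=cv2.connectedComponentsWithStats(m)
    for i in range(1,n):
        if s[i,4]>60: print(np.round(c[i]),s[i,4],rim(W,l==i))
E
python3 - <<'E'
from h import *
tcp()
f=np.load('top0.npz');W=f['W'];cups(W)
def rect(m,t):
    p=W[m][:,:2];r=cv2.minAreaRect((p*1000).astype(np.float32));print(t,len(p),r)
x,y,z=W[...,0],W[...,1],W[...,2]
box=(abs(x-.531)<.07)&(abs(y-.4095)<.07)
rect(box&(z>.135),'blade')
rect((abs(x-.66)<.06)&(abs(y-.009)<.03)&(z>.036),'slotblock')
rect((abs(x-.52)<.12)&(abs(y+.37)<.1)&(z>.024)&(z<.04),'traywalls')
v,u=np.mgrid[:384,:512]
cv2.imwrite('pics/top_crop.png',cv2.resize(f['p'][170:300,90:370,::-1],None,fx=2.8,fy=2.8,interpolation=cv2.INTER_CUBIC))
E
```

```text
2.0 [0.2113 0.5342 0.2899] [-6.0e-04  3.5e-03  1.0e+00 -9.0e-04] 0.999 [-0.2 -0.8  0. ] 0.0
[309. 198.] 130 [0.5371, -0.1283, 0.0442, 0.0655]
[220. 199.] 191 [0.5371, 0.1137, 0.0626, 0.0601]
[268. 199.] 137 [0.5366, -0.0154, 0.0438, 0.0646]
[171. 202.] 195 [0.5344, 0.2491, 0.062, 0.0606]
[244. 235.] 89 [0.4407, 0.0527, 0.0582, 0.0517]
[295. 236.] 145 [0.4334, -0.0825, 0.0445, 0.0651]
[343. 236.] 205 [0.4308, -0.2074, 0.0614, 0.0594]
blade 161 ((531.0165405273438, 408.5701599121094), (14.90352725982666, 59.377540588378906), 84.24905395507812)
slotblock 226 ((660.0405883789062, 8.589812278747559), (27.659488677978516, 101.03044891357422), 86.43628692626953)
traywalls 475 ((518.8515625, -369.3145751953125), (238.4108428955078, 161.4916534423828), 0.6715049147605896)
```

View pics/top_crop.png

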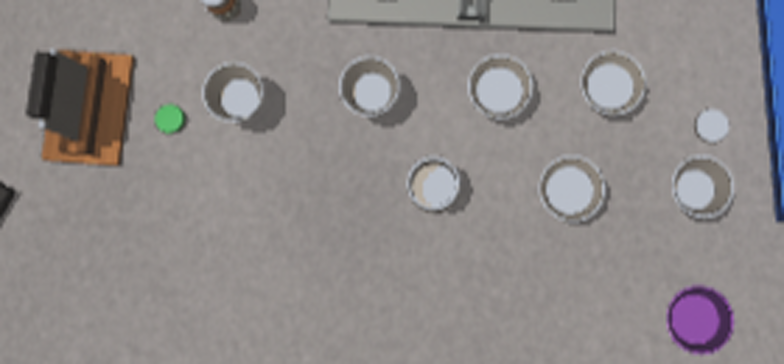

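All seven cups are confirmed: tall at (171,202), (220,199), (343,236); wide at (309,198), (268,199), (295,236); straight at (244,235). The purple one in the crop at (700,320) stays. The rim heights and diameters match. I'm starting with the nearest tall cup.

Call:
apply_moves:
  moves:
    - {"jaw": 1,"offset": [-40,-36,0],"rot": [0,0,-0.4]}
    - {"jaw": 1,"offset": [-40,-36,0],"rot": [0,0,0]}
    - {"jaw": 1,"offset": [-40,-36,0],"rot": [0,0,0]}
    - {"jaw": 1,"offset": [-40,-36,0],"rot": [0,0,0]}
    - {"jaw": 1,"offset": [-40,-36,0],"rot": [0,0,0]}

```text
time_s: 2.62
eef_pos: [0.4122, 0.353, 0.2907]
eef_rot: [-0.0, 0.002, 1.0, -0.0]
wrist_force: [1.0, 0.3, -0.9]
opening: 1.0
grasp_force: 0.0
```

Call:
apply_moves:
  moves:
    - {"jaw": 1,"offset": [-41,-35,40],"rot": [0,0,0]}
    - {"jaw": 1,"offset": [-41,-35,50],"rot": [0,0,0]}
    - {"jaw": 1,"offset": [-41,-35,50],"rot": [0,0,0]}
    - {"jaw": 1,"offset": [0,0,0],"rot": [0,0,0]}
    - {"jaw": 1,"offset": [0,0,0],"rot": [0,0,0]}

```text
time_s: 3.25
eef_pos: [0.519, 0.2625, 0.1689]
eef_rot: [-0.0, 0.001, 1.0, 0.0]
wrist_force: [-0.4, 1.1, 0.1]
opening: 1.002
grasp_force: 0.0
```

```bash
cat >> h.py <<'E'
from scipy.spatial.transform import Rotation as R
def to(x,y,z=None):
    """tool-frame offset in mm from the measured pose to a world point; yaw error in deg"""
    o=ctrl.get_obs();q=np.array(o['eef_rot']);r=R.from_quat(q[[1,2,3,0]])
    p=np.array(o['eef_pos']);z=p[2] if z is None else z
    print(np.round(p,4),'off',np.round(r.inv().apply(np.array([x,y,z])-p)*1000,1),'rot',np.round(np.degrees((r.inv()*R.from_quat([0,1,0,0])).as_rotvec()),2))
E
python3 -c "
from h import *
to(.5344,.2491,.038)"
```

```text
[0.519  0.2625 0.1689] off [-15.5 -13.4 130.9] rot [ 0.01 -0.05 -0.13]
```

Call:
apply_moves:
  moves:
    - {"jaw": 1,"offset": [-15.5,-13.4,40],"rot": [0,0,0]}
    - {"jaw": 1,"offset": [0,0,50],"rot": [0,0,0]}
    - {"jaw": 1,"offset": [0,0,41],"rot": [0,0,0]}
    - {"jaw": 0.4,"offset": [0,0,0],"rot": [0,0,0]}
    - {"jaw": 0.4,"offset": [0,0,0],"rot": [0,0,0]}

```text
time_s: 3.88
eef_pos: [0.5362, 0.2501, 0.0408]
eef_rot: [0.002, -0.001, 1.0, 0.0]
wrist_force: [0.1, -0.7, 0.3]
opening: 0.663
grasp_force: 63.6
```

Call:
apply_moves:
  moves:
    - {"jaw": 0.4,"offset": [0,0,0],"rot": [0,0,0]}
    - {"jaw": 0.4,"offset": [0,0,0],"rot": [0,0,0]}
    - {"jaw": 0.4,"offset": [0,0,0],"rot": [0,0,0]}
    - {"jaw": 0.4,"offset": [0,0,-10],"rot": [0,0,0]}
    - {"jaw": 0.4,"offset": [0,0,-10],"rot": [0,0,0]}

```text
time_s: 4.5
eef_pos: [0.5347, 0.2489, 0.0588]
eef_rot: [-0.0, -0.0, 1.0, -0.0]
wrist_force: [0.8, -0.2, 0.1]
opening: 0.663
grasp_force: 63.9
```

```bash
python3 -c "
from h import *
p,d=ctrl.camera('scene');cv2.imwrite('pics/g1.png',cv2.resize(p[140:240,260:380,::-1],None,fx=4,fy=4))
to(.6546,-.083)"
```

```text
[0.5357 0.2492 0.0602] off [-1.188e+02 -3.322e+02  1.000e-01] rot [0.03 0.12 0.01]
```

View pics/g1.png

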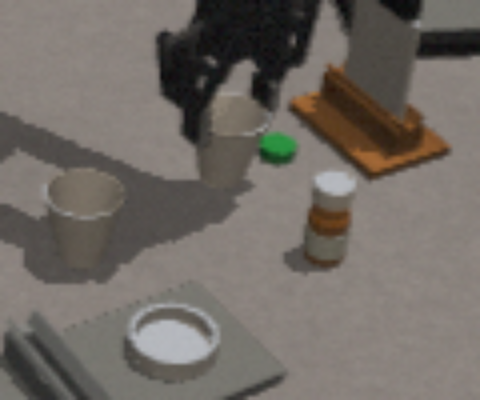

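The cup at crop (230,140) is held upright and lifted. I'm carrying it to the small seat.

Call:
apply_moves:
  moves:
    - {"jaw": 0.4,"offset": [0,0,-50],"rot": [0,0,0]}
    - {"jaw": 0.4,"offset": [0,-40,-40],"rot": [0,0,0]}
    - {"jaw": 0.4,"offset": [-20,-49,-20],"rot": [0,0,0]}
    - {"jaw": 0.4,"offset": [-20,-49,0],"rot": [0,0,0]}
    - {"jaw": 0.4,"offset": [-20,-49,0],"rot": [0,0,0]}

```text
time_s: 5.18
eef_pos: [0.5955, 0.0605, 0.1691]
eef_rot: [0.001, -0.0, 1.0, -0.0]
wrist_force: [1.1, 0.7, -0.9]
opening: 0.66
grasp_force: 64.1
```

Call:
apply_moves:
  moves:
    - {"jaw": 0.4,"offset": [-20,-49,0],"rot": [0,0,0]}
    - {"jaw": 0.4,"offset": [-20,-49,0],"rot": [0,0,0]}
    - {"jaw": 0.4,"offset": [-19,-47,0],"rot": [0,0,0]}
    - {"jaw": 0.4,"offset": [0,0,40],"rot": [0,0,0]}
    - {"jaw": 0.4,"offset": [0,0,0],"rot": [0,0,0]}

```text
time_s: 5.8
eef_pos: [0.6509, -0.0828, 0.1243]
eef_rot: [-0.004, 0.001, 1.0, 0.001]
wrist_force: [0.2, 0.5, -0.5]
opening: 0.66
grasp_force: 64.1
```

```bash
python3 -c "
from h import *
to(.6546,-.083,.058)"
```

```text
[ 0.6509 -0.0828  0.1243] off [-4.2 -0.3 66.3] rot [ 0.14 -0.43 -0.06]
```

Call:
apply_moves:
  moves:
    - {"jaw": 0.4,"offset": [-4,0,30],"rot": [0,0,0]}
    - {"jaw": 0.4,"offset": [0,0,36],"rot": [0,0,0]}
    - {"jaw": 0.4,"offset": [0,0,0],"rot": [0,0,0]}
    - {"jaw": 1,"offset": [0,0,0],"rot": [0,0,0]}
    - {"jaw": 1,"offset": [0,0,0],"rot": [0,0,0]}

```text
time_s: 6.42
eef_pos: [0.6594, -0.0832, 0.0648]
eef_rot: [0.002, -0.0, 1.0, -0.001]
wrist_force: [0.1, 0.5, 0.7]
opening: 0.998
grasp_force: 0.0
```

Call:
apply_moves:
  moves:
    - {"jaw": 1,"offset": [0,0,0],"rot": [0,0,0]}
    - {"jaw": 1,"offset": [0,0,-50],"rot": [0,0,0]}
    - {"jaw": 1,"offset": [0,0,-50],"rot": [0,0,0]}
    - {"jaw": 1,"offset": [25,45,0],"rot": [0,0,0]}
    - {"jaw": 1,"offset": [25,45,0],"rot": [0,0,0]}

```text
time_s: 7.05
eef_pos: [0.608, 0.0073, 0.1639]
eef_rot: [0.002, 0.001, 1.0, -0.0]
wrist_force: [0.1, 1.1, -0.1]
opening: 0.998
grasp_force: 0.0
```

Call:
apply_moves:
  moves:
    - {"jaw": 1,"offset": [25,45,0],"rot": [0,0,0]}
    - {"jaw": 1,"offset": [25,45,0],"rot": [0,0,0]}
    - {"jaw": 1,"offset": [17,17,0],"rot": [0,0,0]}
    - {"jaw": 1,"offset": [0,0,30],"rot": [0,0,0]}
    - {"jaw": 1,"offset": [0,0,0],"rot": [0,0,0]}

```text
time_s: 7.68
eef_pos: [0.5392, 0.1137, 0.1306]
eef_rot: [-0.002, -0.0, 1.0, -0.0]
wrist_force: [-0.2, -0.4, 0.1]
opening: 1.003
grasp_force: 0.0
```

```bash
python3 -c "
from h import *
p,d=ctrl.camera('scene');cv2.imwrite('pics/p1.png',cv2.resize(p[130:290,170:350,::-1],None,fx=3.5,fy=3.5))
to(.5371,.1137,.038)
p,d=ctrl.camera('top');W=world('top',d)
m=np.hypot(W[...,0]-.655,W[...,1]+.083)<.05
print(rim(W,m))"
```

```text
[0.5403 0.1134 0.1318] off [ 3.1  0.3 93.8] rot [-0.02 -0.09 -0.02]
[0.6583, -0.0827, 0.0772, 0.0601]
```

View pics/p1.png

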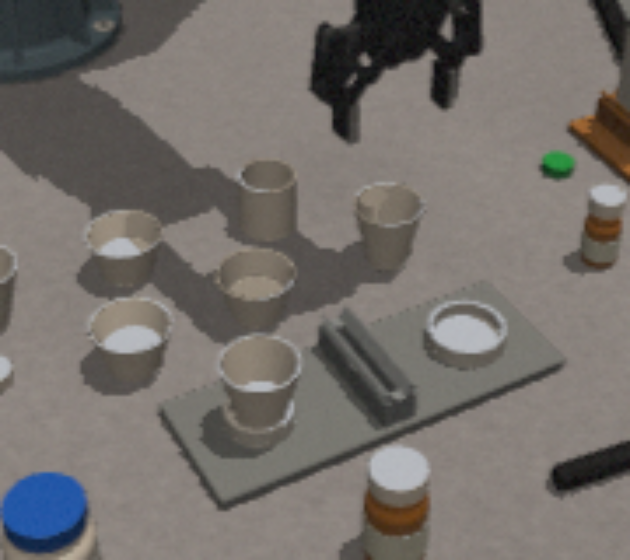

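Cup 1 sits upright in the small seat at crop (258,385). I'm taking tall cup 2 at crop (390,225).

Call:
apply_moves:
  moves:
    - {"jaw": 1,"offset": [3,0,45],"rot": [0,0,0]}
    - {"jaw": 1,"offset": [0,0,48],"rot": [0,0,0]}
    - {"jaw": 1,"offset": [0,0,0],"rot": [0,0,0]}
    - {"jaw": 0.4,"offset": [0,0,0],"rot": [0,0,0]}
    - {"jaw": 0.4,"offset": [0,0,0],"rot": [0,0,0]}

```text
time_s: 8.4
eef_pos: [0.541, 0.1137, 0.0428]
eef_rot: [0.003, -0.0, 1.0, -0.0]
wrist_force: [-0.7, 0.3, 6.8]
opening: 0.663
grasp_force: 62.3
```

Call:
apply_moves:
  moves:
    - {"jaw": 0.4,"offset": [0,0,0],"rot": [0,0,0]}
    - {"jaw": 0.4,"offset": [0,0,0],"rot": [0,0,0]}
    - {"jaw": 0.4,"offset": [0,0,-45],"rot": [0,0,0]}
    - {"jaw": 0.4,"offset": [0,0,-50],"rot": [0,0,0]}
    - {"jaw": 0.4,"offset": [0,0,-50],"rot": [0,0,0]}

```text
time_s: 9.02
eef_pos: [0.5386, 0.114, 0.1881]
eef_rot: [0.002, -0.0, 1.0, -0.0]
wrist_force: [0.4, -0.3, -0.1]
opening: 0.658
grasp_force: 63.8
```

Call:
apply_moves:
  moves:
    - {"jaw": 0.4,"offset": [-30,-49,0],"rot": [0,0,0]}
    - {"jaw": 0.4,"offset": [-30,-49,0],"rot": [0,0,0]}
    - {"jaw": 0.4,"offset": [-30,-49,0],"rot": [0,0,0]}
    - {"jaw": 0.4,"offset": [-30,-49,0],"rot": [0,0,0]}
    - {"jaw": 0.4,"offset": [0,0,0],"rot": [0,0,0]}

```text
time_s: 9.65
eef_pos: [0.6599, -0.0865, 0.1863]
eef_rot: [0.002, 0.002, 1.0, -0.001]
wrist_force: [0.4, 1.0, -0.9]
opening: 0.658
grasp_force: 63.9
```

```bash
python3 -c "
from h import *
to(.6575,-.083,.080);tcp()"
```

```text
[ 0.6599 -0.0865  0.1863] off [  2.9   3.7 106.3] rot [-0.12  0.23 -0.25]
9.65 [ 0.6599 -0.0865  0.1863] [ 0.002   0.0022  1.     -0.0011] 0.658 [ 0.4  1.  -0.9] 63.9
```

Call:
apply_moves:
  moves:
    - {"jaw": 0.4,"offset": [-1,3.6,40],"rot": [0,0,0]}
    - {"jaw": 0.4,"offset": [0,0,40],"rot": [0,0,0]}
    - {"jaw": 0.4,"offset": [0,0,20],"rot": [0,0,0]}
    - {"jaw": 0.4,"offset": [0,0,2],"rot": [0,0,0]}
    - {"jaw": 0.4,"offset": [0,0,0],"rot": [0,0,0]}

```text
time_s: 10.28
eef_pos: [0.6595, -0.0782, 0.0835]
eef_rot: [0.001, -0.0, 1.0, -0.0]
wrist_force: [0.3, -0.0, -1.3]
opening: 0.658
grasp_force: 64.2
```

```bash
python3 -c "
from h import *
tcp()"
```

```text
10.28 [ 0.6595 -0.0782  0.0835] [ 9.e-04 -3.e-04  1.e+00 -2.e-04] 0.658 [ 0.3 -0.  -1.3] 64.2
```

Call:
apply_moves:
  moves:
    - {"jaw": 0.4,"offset": [0,-4.5,0],"rot": [0,0,0]}
    - {"jaw": 0.4,"offset": [0,0,0],"rot": [0,0,0]}
    - {"jaw": 0.4,"offset": [0,0,0],"rot": [0,0,0]}
    - {"jaw": 1,"offset": [0,0,0],"rot": [0,0,0]}
    - {"jaw": 1,"offset": [0,0,0],"rot": [0,0,0]}

```text
time_s: 10.9
eef_pos: [0.6589, -0.0829, 0.0821]
eef_rot: [0.0, -0.0, 1.0, -0.0]
wrist_force: [0.5, -0.1, 0.2]
opening: 0.996
grasp_force: 0.0
```

Call:
apply_moves:
  moves:
    - {"jaw": 1,"offset": [0,0,0],"rot": [0,0,0]}
    - {"jaw": 1,"offset": [0,0,-40],"rot": [0,0,0]}
    - {"jaw": 1,"offset": [0,0,-40],"rot": [0,0,0]}
    - {"jaw": 1,"offset": [50,-20,0],"rot": [0,0,0]}
    - {"jaw": 1,"offset": [50,-30,0],"rot": [0,0,0]}

```text
time_s: 11.52
eef_pos: [0.5582, -0.1329, 0.1628]
eef_rot: [0.001, -0.001, 1.0, -0.0]
wrist_force: [-0.3, -1.5, -0.3]
opening: 0.995
grasp_force: 0.0
```

Call:
apply_moves:
  moves:
    - {"jaw": 1,"offset": [50,-30,0],"rot": [0,0,0]}
    - {"jaw": 1,"offset": [50,-30,0],"rot": [0,0,0]}
    - {"jaw": 1,"offset": [29,-14,30],"rot": [0,0,0]}
    - {"jaw": 1,"offset": [0,0,0],"rot": [0,0,0]}
    - {"jaw": 1,"offset": [0,0,0],"rot": [0,0,0]}

```text
time_s: 12.15
eef_pos: [0.4307, -0.2072, 0.1328]
eef_rot: [0.001, 0.0, 1.0, -0.0]
wrist_force: [0.6, -0.4, 0.1]
opening: 0.999
grasp_force: 0.0
```

```bash
python3 -c "
from h import *
to(.4308,-.2074,.038)
p,d=ctrl.camera('top');W=world('top',d);tcp()
m=np.hypot(W[...,0]-.655,W[...,1]+.083)<.05
print(rim(W,m));cups(W)"
```

```text
[ 0.4307 -0.2072  0.1328] off [-0.  -0.1 94.8] rot [-0.03  0.07 -0.01]
12.2 [ 0.4312 -0.2072  0.1331] [ 9.e-04 -3.e-04  1.e+00 -5.e-04] 0.998 [0.2 0.6 0.1] 0.0
[0.656, -0.082, 0.0989, 0.0609]
[309. 198.] 136 [0.5371, -0.1285, 0.0444, 0.0655]
[268. 199.] 137 [0.5367, -0.0154, 0.044, 0.065]
[244. 235.] 87 [0.4408, 0.0527, 0.0576, 0.0516]
[295. 237.] 137 [0.4331, -0.0822, 0.044, 0.0653]
```

Call:
apply_moves:
  moves:
    - {"jaw": 1,"offset": [0,0,45],"rot": [0,0,0]}
    - {"jaw": 1,"offset": [0,0,48],"rot": [0,0,0]}
    - {"jaw": 1,"offset": [0,0,0],"rot": [0,0,0]}
    - {"jaw": 0.4,"offset": [0,0,0],"rot": [0,0,0]}
    - {"jaw": 0.4,"offset": [0,0,0],"rot": [0,0,0]}

```text
time_s: 12.82
eef_pos: [0.4321, -0.2083, 0.042]
eef_rot: [0.002, -0.0, 1.0, -0.001]
wrist_force: [-1.0, 3.4, 6.7]
opening: 0.655
grasp_force: 62.1
```

Call:
apply_moves:
  moves:
    - {"jaw": 0.4,"offset": [0,0,0],"rot": [0,0,0]}
    - {"jaw": 0.4,"offset": [0,0,0],"rot": [0,0,0]}
    - {"jaw": 0.4,"offset": [0,0,-50],"rot": [0,0,0]}
    - {"jaw": 0.4,"offset": [0,0,-55],"rot": [0,0,0]}
    - {"jaw": 0.4,"offset": [0,0,-55],"rot": [0,0,0]}

```text
time_s: 13.45
eef_pos: [0.4303, -0.2072, 0.203]
eef_rot: [0.001, -0.0, 1.0, -0.001]
wrist_force: [0.8, 0.2, -0.7]
opening: 0.652
grasp_force: 64.4
```

Call:
apply_moves:
  moves:
    - {"jaw": 0.4,"offset": [-45,25,0],"rot": [0,0,0]}
    - {"jaw": 0.4,"offset": [-45,25,0],"rot": [0,0,0]}
    - {"jaw": 0.4,"offset": [-45,25,0],"rot": [0,0,0]}
    - {"jaw": 0.4,"offset": [-45,25,0],"rot": [0,0,0]}
    - {"jaw": 0.4,"offset": [-46,25,0],"rot": [0,0,0]}

```text
time_s: 14.08
eef_pos: [0.658, -0.081, 0.2019]
eef_rot: [0.002, -0.0, 1.0, -0.001]
wrist_force: [0.8, -0.5, -0.4]
opening: 0.655
grasp_force: 64.4
```

Call:
apply_moves:
  moves:
    - {"jaw": 0.4,"offset": [0,0,40],"rot": [0,0,0]}
    - {"jaw": 0.4,"offset": [0,0,20],"rot": [0,0,0]}
    - {"jaw": 0.4,"offset": [0,0,0],"rot": [0,0,0]}
    - {"jaw": 0.4,"offset": [0,0,0],"rot": [0,0,0]}
    - {"jaw": 0.4,"offset": [0,0,0],"rot": [0,0,0]}

```text
time_s: 14.7
eef_pos: [0.6566, -0.0826, 0.1411]
eef_rot: [0.001, 0.0, 1.0, -0.0]
wrist_force: [0.1, -0.4, -0.8]
opening: 0.653
grasp_force: 64.4
```

```bash
python3 -c "
from h import *
to(.6575,-.082,.102)"
```

```text
[ 0.6566 -0.0826  0.1411] off [-0.7  0.7 39.1] rot [-0.05  0.17 -0.03]
```

Call:
apply_moves:
  moves:
    - {"jaw": 0.4,"offset": [0,0,25],"rot": [0,0,0]}
    - {"jaw": 0.4,"offset": [0,0,13],"rot": [0,0,0]}
    - {"jaw": 0.4,"offset": [0,0,0],"rot": [0,0,0]}
    - {"jaw": 0.4,"offset": [0,0,0],"rot": [0,0,0]}
    - {"jaw": 1,"offset": [0,0,0],"rot": [0,0,0]}

```text
time_s: 15.32
eef_pos: [0.6558, -0.082, 0.1013]
eef_rot: [0.0, -0.0, 1.0, -0.0]
wrist_force: [-0.7, -0.0, 0.8]
opening: 0.845
grasp_force: 0.0
```

Call:
apply_moves:
  moves:
    - {"jaw": 1,"offset": [0,0,0],"rot": [0,0,0]}
    - {"jaw": 1,"offset": [0,0,0],"rot": [0,0,0]}
    - {"jaw": 1,"offset": [0,0,-40],"rot": [0,0,0]}
    - {"jaw": 1,"offset": [0,0,-45],"rot": [0,0,0]}
    - {"jaw": 1,"offset": [40,-15,0],"rot": [0,0,0]}

```text
time_s: 15.95
eef_pos: [0.6197, -0.0975, 0.1912]
eef_rot: [0.005, -0.001, 1.0, -0.002]
wrist_force: [-1.1, -1.3, -0.3]
opening: 1.0
grasp_force: 0.0
```

Call:
apply_moves:
  moves:
    - {"jaw": 1,"offset": [40,-15,0],"rot": [0,0,0]}
    - {"jaw": 1,"offset": [40,-15,0],"rot": [0,0,0]}
    - {"jaw": 1,"offset": [0,0,50],"rot": [0,0,0]}
    - {"jaw": 1,"offset": [0,0,20],"rot": [0,0,0]}
    - {"jaw": 1,"offset": [0,0,0],"rot": [0,0,0]}

```text
time_s: 16.58
eef_pos: [0.5343, -0.1264, 0.1143]
eef_rot: [-0.002, 0.0, 1.0, 0.001]
wrist_force: [0.6, -0.4, -0.1]
opening: 1.003
grasp_force: 0.0
```

```bash
python3 -c "
from h import *
to(.5371,-.1284,.020)
p,d=ctrl.camera('top');W=world('top',d)
m=np.hypot(W[...,0]-.66,W[...,1]+.083)<.045
print(rim(W,m));cups(W)"
```

```text
[ 0.5343 -0.1264  0.1143] off [-3.1 -2.2 94.3] rot [ 0.1 -0.2 -0. ]
[0.6561, -0.0804, 0.1203, 0.0604]
[268. 200.] 139 [0.5366, -0.0155, 0.0441, 0.0647]
[244. 235.] 87 [0.4408, 0.0528, 0.0569, 0.0515]
```

The tall stack is complete: rim at 0.120 m, as expected. Next come the wide cups.

Call:
apply_moves:
  moves:
    - {"jaw": 1,"offset": [-2,-2,45],"rot": [0,0,0]}
    - {"jaw": 1,"offset": [0,0,47],"rot": [0,0,0]}
    - {"jaw": 1,"offset": [0,0,0],"rot": [0,0,0]}
    - {"jaw": 0.4,"offset": [0,0,0],"rot": [0,0,0]}
    - {"jaw": 0.4,"offset": [0,0,0],"rot": [0,0,0]}

```text
time_s: 17.25
eef_pos: [0.5402, -0.1299, 0.028]
eef_rot: [0.002, -0.0, 1.0, -0.001]
wrist_force: [-3.5, 1.3, 7.9]
opening: 0.708
grasp_force: 62.9
```

Call:
apply_moves:
  moves:
    - {"jaw": 0.4,"offset": [0,0,0],"rot": [0,0,0]}
    - {"jaw": 0.4,"offset": [0,0,0],"rot": [0,0,0]}
    - {"jaw": 0.4,"offset": [0,0,-30],"rot": [0,0,0]}
    - {"jaw": 0.4,"offset": [0,0,-50],"rot": [0,0,0]}
    - {"jaw": 0.4,"offset": [0,0,-50],"rot": [0,0,0]}

```text
time_s: 17.88
eef_pos: [0.5387, -0.1293, 0.1582]
eef_rot: [0.002, -0.0, 1.0, -0.001]
wrist_force: [0.6, -1.1, 0.0]
opening: 0.71
grasp_force: 65.2
```

Call:
apply_moves:
  moves:
    - {"jaw": 0.4,"offset": [-10,46,0],"rot": [0,0,0]}
    - {"jaw": 0.4,"offset": [-30,46,0],"rot": [0,0,0]}
    - {"jaw": 0.4,"offset": [-30,46,0],"rot": [0,0,0]}
    - {"jaw": 0.4,"offset": [-30,46,0],"rot": [0,0,0]}
    - {"jaw": 0.4,"offset": [-29,45,0],"rot": [0,0,0]}

```text
time_s: 18.5
eef_pos: [0.6689, 0.1018, 0.1576]
eef_rot: [0.002, -0.0, 1.0, -0.0]
wrist_force: [-0.0, -0.5, 0.5]
opening: 0.71
grasp_force: 65.2
```

Call:
apply_moves:
  moves:
    - {"jaw": 0.4,"offset": [0,0,40],"rot": [0,0,0]}
    - {"jaw": 0.4,"offset": [0,0,20],"rot": [0,0,0]}
    - {"jaw": 0.4,"offset": [0,0,0],"rot": [0,0,0]}
    - {"jaw": 0.4,"offset": [0,0,0],"rot": [0,0,0]}
    - {"jaw": 0.4,"offset": [0,0,0],"rot": [0,0,0]}

```text
time_s: 19.12
eef_pos: [0.6679, 0.0995, 0.0961]
eef_rot: [0.002, 0.0, 1.0, -0.0]
wrist_force: [0.0, 0.3, -0.8]
opening: 0.71
grasp_force: 65.2
```

```bash
python3 -c "
from h import *
to(.666,.1003,.040)
p,d=ctrl.camera('scene');cv2.imwrite('pics/g2.png',cv2.resize(p[130:290,170:350,::-1],None,fx=3.5,fy=3.5))"
```

```text
[0.6679 0.0995 0.0961] off [ 2.1  0.8 56.1] rot [-0.    0.17 -0.04]
```

View pics/g2.png

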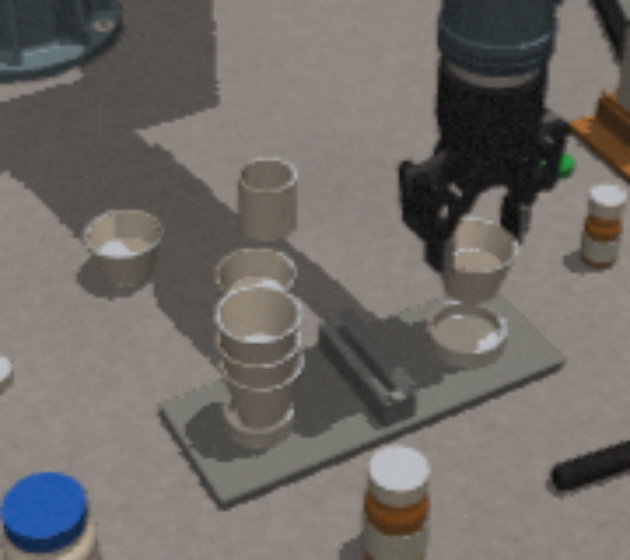

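The tall stack stands at crop (260,360), and the first wide cup is held above the big seat at (478,265).

Call:
apply_moves:
  moves:
    - {"jaw": 0.4,"offset": [0,0.5,30],"rot": [0,0,0]}
    - {"jaw": 0.4,"offset": [0,0,22],"rot": [0,0,0]}
    - {"jaw": 0.4,"offset": [0,0,0],"rot": [0,0,0]}
    - {"jaw": 0.4,"offset": [0,0,0],"rot": [0,0,0]}
    - {"jaw": 1,"offset": [0,0,0],"rot": [0,0,0]}

```text
time_s: 19.8
eef_pos: [0.6668, 0.1006, 0.0421]
eef_rot: [-0.0, -0.0, 1.0, -0.0]
wrist_force: [-0.1, 0.1, 0.0]
opening: 0.896
grasp_force: 0.0
```

Call:
apply_moves:
  moves:
    - {"jaw": 1,"offset": [0,0,0],"rot": [0,0,0]}
    - {"jaw": 1,"offset": [0,0,0],"rot": [0,0,0]}
    - {"jaw": 1,"offset": [0,0,-40],"rot": [0,0,0]}
    - {"jaw": 1,"offset": [0,0,-45],"rot": [0,0,0]}
    - {"jaw": 1,"offset": [40,-35,0],"rot": [0,0,0]}

```text
time_s: 20.42
eef_pos: [0.6317, 0.0663, 0.1328]
eef_rot: [0.006, -0.001, 1.0, -0.0]
wrist_force: [-0.4, -1.7, -0.3]
opening: 0.999
grasp_force: 0.0
```

Call:
apply_moves:
  moves:
    - {"jaw": 1,"offset": [45,-40,0],"rot": [0,0,0]}
    - {"jaw": 1,"offset": [45,-40,0],"rot": [0,0,0]}
    - {"jaw": 1,"offset": [0,0,20],"rot": [0,0,0]}
    - {"jaw": 1,"offset": [0,0,0],"rot": [0,0,0]}
    - {"jaw": 1,"offset": [0,0,0],"rot": [0,0,0]}

```text
time_s: 21.05
eef_pos: [0.5376, -0.0143, 0.1077]
eef_rot: [0.0, -0.0, 1.0, -0.0]
wrist_force: [0.3, -0.6, 1.1]
opening: 0.998
grasp_force: 0.0
```

```bash
python3 -c "
from h import *
to(.5366,-.0155,.020)
p,d=ctrl.camera('top');W=world('top',d)
m=np.hypot(W[...,0]-.667,W[...,1]-.1)<.045
print(rim(W,m));cups(W)"
```

```text
[ 0.5376 -0.0143  0.1077] off [ 1.1 -1.2 87.7] rot [-0.01  0.05  0.04]
[0.6629, 0.1029, 0.0597, 0.0658]
[268. 206.] 68 [0.5219, 0.0175, 0.19, 0.0078]
[301. 239.] 72 [0.4312, -0.089, 0.0435, 0.0628]
```

Call:
apply_moves:
  moves:
    - {"jaw": 1,"offset": [1,-1,45],"rot": [0,0,0]}
    - {"jaw": 1,"offset": [0,0,40],"rot": [0,0,0]}
    - {"jaw": 1,"offset": [0,0,0],"rot": [0,0,0]}
    - {"jaw": 0.4,"offset": [0,0,0],"rot": [0,0,0]}
    - {"jaw": 0.4,"offset": [0,0,0],"rot": [0,0,0]}

```text
time_s: 21.72
eef_pos: [0.5379, -0.0156, 0.0254]
eef_rot: [0.002, -0.0, 1.0, -0.0]
wrist_force: [-4.3, 0.6, 8.6]
opening: 0.717
grasp_force: 62.8
```

Call:
apply_moves:
  moves:
    - {"jaw": 0.4,"offset": [0,0,0],"rot": [0,0,0]}
    - {"jaw": 0.4,"offset": [0,0,0],"rot": [0,0,0]}
    - {"jaw": 0.4,"offset": [0,0,-30],"rot": [0,0,0]}
    - {"jaw": 0.4,"offset": [0,0,-50],"rot": [0,0,0]}
    - {"jaw": 0.4,"offset": [0,0,-55],"rot": [0,0,0]}

```text
time_s: 22.35
eef_pos: [0.5362, -0.0154, 0.1604]
eef_rot: [0.001, -0.0, 1.0, -0.0]
wrist_force: [0.7, -0.4, -0.8]
opening: 0.714
grasp_force: 65.0
```

Call:
apply_moves:
  moves:
    - {"jaw": 0.4,"offset": [-42,39,0],"rot": [0,0,0]}
    - {"jaw": 0.4,"offset": [-42,39,0],"rot": [0,0,0]}
    - {"jaw": 0.4,"offset": [-43,40,0],"rot": [0,0,0]}
    - {"jaw": 0.4,"offset": [0,0,50],"rot": [0,0,0]}
    - {"jaw": 0.4,"offset": [0,0,0],"rot": [0,0,0]}

```text
time_s: 22.98
eef_pos: [0.6601, 0.1033, 0.1044]
eef_rot: [-0.003, -0.001, 1.0, 0.0]
wrist_force: [-0.4, 0.1, 0.0]
opening: 0.716
grasp_force: 65.3
```

Call:
apply_moves:
  moves:
    - {"jaw": 0.4,"offset": [0,0,0],"rot": [0,0,0]}
    - {"jaw": 0.4,"offset": [0,0,0],"rot": [0,0,0]}
    - {"jaw": 0.4,"offset": [0,0,0],"rot": [0,0,0]}
    - {"jaw": 0.4,"offset": [0,0,0],"rot": [0,0,0]}
    - {"jaw": 0.4,"offset": [0,0,0],"rot": [0,0,0]}

```text
time_s: 23.6
eef_pos: [0.6629, 0.1025, 0.1074]
eef_rot: [0.0, -0.0, 1.0, 0.0]
wrist_force: [-0.1, -0.4, 0.3]
opening: 0.718
grasp_force: 65.3
```

```bash
python3 -c "
from h import *
to(.6645,.1025,.062)"
```

```text
[0.6629 0.1025 0.1074] off [-1.6  0.  45.4] rot [0.   0.02 0.  ]
```

Lowering it in, then on to wide cup 3 at (.4334,-.0825).

Call:
apply_moves:
  moves:
    - {"jaw": 0.4,"offset": [-1,0,25],"rot": [0,0,0]}
    - {"jaw": 0.4,"offset": [0,0,19],"rot": [0,0,0]}
    - {"jaw": 0.4,"offset": [0,0,0],"rot": [0,0,0]}
    - {"jaw": 0.4,"offset": [0,0,0],"rot": [0,0,0]}
    - {"jaw": 1,"offset": [0,0,0],"rot": [0,0,0]}

```text
time_s: 24.22
eef_pos: [0.6642, 0.1026, 0.0638]
eef_rot: [0.0, -0.0, 1.0, 0.0]
wrist_force: [0.1, 0.1, 0.4]
opening: 0.905
grasp_force: 0.0
```

Call:
apply_moves:
  moves:
    - {"jaw": 1,"offset": [0,0,0],"rot": [0,0,0]}
    - {"jaw": 1,"offset": [0,0,0],"rot": [0,0,0]}
    - {"jaw": 1,"offset": [0,0,-40],"rot": [0,0,0]}
    - {"jaw": 1,"offset": [0,0,-45],"rot": [0,0,0]}
    - {"jaw": 1,"offset": [45,-35,0],"rot": [0,0,0]}

```text
time_s: 24.85
eef_pos: [0.6239, 0.0682, 0.154]
eef_rot: [0.006, -0.001, 1.0, -0.0]
wrist_force: [0.1, -1.5, 0.2]
opening: 0.999
grasp_force: 0.0
```

Call:
apply_moves:
  moves:
    - {"jaw": 1,"offset": [46,-38,0],"rot": [0,0,0]}
    - {"jaw": 1,"offset": [46,-38,0],"rot": [0,0,0]}
    - {"jaw": 1,"offset": [46,-38,0],"rot": [0,0,0]}
    - {"jaw": 1,"offset": [46,-36,0],"rot": [0,0,0]}
    - {"jaw": 1,"offset": [0,0,30],"rot": [0,0,0]}

```text
time_s: 25.48
eef_pos: [0.4346, -0.0853, 0.1203]
eef_rot: [0.003, 0.002, 1.0, -0.002]
wrist_force: [0.6, 0.4, 1.1]
opening: 0.999
grasp_force: 0.0
```

```bash
python3 -c "
from h import *
p,d=ctrl.camera('top');W=world('top',d)
to(.4332,-.0823,.020)
m=np.hypot(W[...,0]-.667,W[...,1]-.1)<.045
print(rim(W,m));cups(W)
p,d=ctrl.camera('scene');cv2.imwrite('pics/g3.png',cv2.resize(p[130:290,150:350,::-1],None,fx=3.5,fy=3.5))"
```

```text
[ 0.4325 -0.0832  0.1156] off [-0.8  0.8 95.6] rot [ 0.03 -0.07 -0.2 ]
[0.663, 0.1046, 0.0777, 0.0653]
[244. 235.] 86 [0.4405, 0.0527, 0.0564, 0.0516]
```

View pics/g3.png

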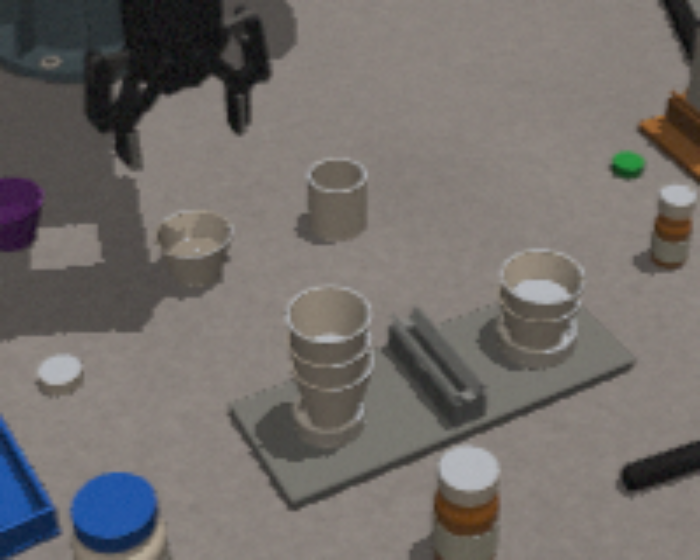

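Two wide cups are nested at crop (540,305). The third is still at (195,248), under the gripper.

Call:
apply_moves:
  moves:
    - {"jaw": 1,"offset": [-0.5,0.5,45],"rot": [0,0,0]}
    - {"jaw": 1,"offset": [0,0,47],"rot": [0,0,0]}
    - {"jaw": 1,"offset": [0,0,0],"rot": [0,0,0]}
    - {"jaw": 0.4,"offset": [0,0,0],"rot": [0,0,0]}
    - {"jaw": 0.4,"offset": [0,0,0],"rot": [0,0,0]}

```text
time_s: 26.2
eef_pos: [0.4373, -0.0825, 0.0294]
eef_rot: [0.001, -0.0, 1.0, -0.001]
wrist_force: [-6.8, 2.7, 14.7]
opening: 0.715
grasp_force: 61.4
```

Call:
apply_moves:
  moves:
    - {"jaw": 0.4,"offset": [0,0,0],"rot": [0,0,0]}
    - {"jaw": 0.4,"offset": [0,0,0],"rot": [0,0,0]}
    - {"jaw": 0.4,"offset": [0,0,-30],"rot": [0,0,0]}
    - {"jaw": 0.4,"offset": [0,0,-55],"rot": [0,0,0]}
    - {"jaw": 0.4,"offset": [0,0,-55],"rot": [0,0,0]}

```text
time_s: 26.82
eef_pos: [0.436, -0.0821, 0.1701]
eef_rot: [0.002, -0.0, 1.0, -0.001]
wrist_force: [1.1, -0.9, -0.1]
opening: 0.712
grasp_force: 65.1
```

Call:
apply_moves:
  moves:
    - {"jaw": 0.4,"offset": [-46,37,0],"rot": [0,0,0]}
    - {"jaw": 0.4,"offset": [-46,37,0],"rot": [0,0,0]}
    - {"jaw": 0.4,"offset": [-46,37,0],"rot": [0,0,0]}
    - {"jaw": 0.4,"offset": [-46,37,0],"rot": [0,0,0]}
    - {"jaw": 0.4,"offset": [-47,37,0],"rot": [0,0,0]}

```text
time_s: 27.45
eef_pos: [0.6686, 0.1047, 0.1696]
eef_rot: [0.002, -0.0, 1.0, -0.0]
wrist_force: [0.5, -1.3, -0.9]
opening: 0.713
grasp_force: 65.1
```

Call:
apply_moves:
  moves:
    - {"jaw": 0.4,"offset": [0,0,40],"rot": [0,0,0]}
    - {"jaw": 0.4,"offset": [0,0,0],"rot": [0,0,0]}
    - {"jaw": 0.4,"offset": [0,0,0],"rot": [0,0,0]}
    - {"jaw": 0.4,"offset": [0,0,0],"rot": [0,0,0]}
    - {"jaw": 0.4,"offset": [0,0,0],"rot": [0,0,0]}

```text
time_s: 28.08
eef_pos: [0.667, 0.1026, 0.1279]
eef_rot: [0.001, 0.0, 1.0, -0.0]
wrist_force: [0.0, 0.3, -0.9]
opening: 0.716
grasp_force: 65.2
```

```bash
python3 -c "
from h import *
to(.6645,.103,.081)"
```

```text
[0.667  0.1026 0.1279] off [ 2.6  0.4 46.9] rot [-0.    0.15 -0.03]
```

Call:
apply_moves:
  moves:
    - {"jaw": 0.4,"offset": [0,0,25],"rot": [0,0,0]}
    - {"jaw": 0.4,"offset": [0,0,19],"rot": [0,0,0]}
    - {"jaw": 0.4,"offset": [0,0,0],"rot": [0,0,0]}
    - {"jaw": 0.4,"offset": [0,0,0],"rot": [0,0,0]}
    - {"jaw": 1,"offset": [0,0,0],"rot": [0,0,0]}

```text
time_s: 28.7
eef_pos: [0.6668, 0.103, 0.0828]
eef_rot: [0.001, -0.0, 1.0, -0.0]
wrist_force: [0.1, 0.5, 0.6]
opening: 0.898
grasp_force: 0.0
```

Call:
apply_moves:
  moves:
    - {"jaw": 1,"offset": [0,0,0],"rot": [0,0,0]}
    - {"jaw": 1,"offset": [0,0,0],"rot": [0,0,0]}
    - {"jaw": 1,"offset": [0,0,-40],"rot": [0,0,0]}
    - {"jaw": 1,"offset": [0,0,-45],"rot": [0,0,0]}
    - {"jaw": 1,"offset": [46,-10,0],"rot": [0,0,0]}

```text
time_s: 29.32
eef_pos: [0.6252, 0.0929, 0.1728]
eef_rot: [0.006, -0.0, 1.0, -0.0]
wrist_force: [-0.1, 0.2, 0.0]
opening: 0.999
grasp_force: 0.0
```

Call:
apply_moves:
  moves:
    - {"jaw": 1,"offset": [45,-10,0],"rot": [0,0,0]}
    - {"jaw": 1,"offset": [45,-10,0],"rot": [0,0,0]}
    - {"jaw": 1,"offset": [45,-10,0],"rot": [0,0,0]}
    - {"jaw": 1,"offset": [45,-10,0],"rot": [0,0,0]}
    - {"jaw": 1,"offset": [0,0,45],"rot": [0,0,0]}

```text
time_s: 29.95
eef_pos: [0.4418, 0.0524, 0.126]
eef_rot: [0.005, 0.0, 1.0, -0.001]
wrist_force: [1.6, -0.2, -0.5]
opening: 1.002
grasp_force: 0.0
```

```bash
python3 -c "
from h import *
p,d=ctrl.camera('top');W=world('top',d)
to(.4405,.0527,.035)
m=np.hypot(W[...,0]-.667,W[...,1]-.1)<.045
print(rim(W,m));cups(W)
p,d=ctrl.camera('scene');cv2.imwrite('pics/g4.png',cv2.resize(p[130:290,150:350,::-1],None,fx=3.5,fy=3.5))"
```

```text
[0.4373 0.0531 0.1185] off [-3.3 -0.4 83.5] rot [ 0.01 -0.08 -0.04]
[0.6612, 0.1049, 0.0949, 0.0651]
```

View pics/g4.png

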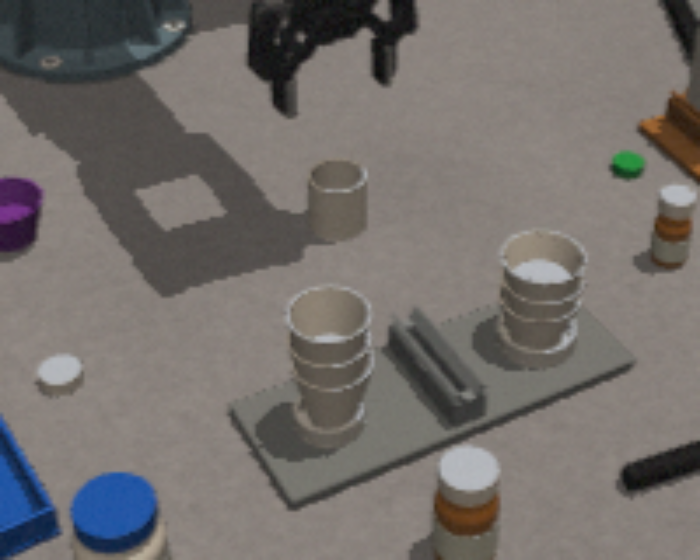

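Both stacks are complete (three cups each). The straight pot at crop (337,200) goes to the tray.

Call:
apply_moves:
  moves:
    - {"jaw": 1,"offset": [-3,0,45],"rot": [0,0,0]}
    - {"jaw": 1,"offset": [0,0,45],"rot": [0,0,0]}
    - {"jaw": 1,"offset": [0,0,0],"rot": [0,0,0]}
    - {"jaw": 0.3,"offset": [0,0,0],"rot": [0,0,0]}
    - {"jaw": 0.3,"offset": [0,0,0],"rot": [0,0,0]}

```text
time_s: 30.68
eef_pos: [0.4453, 0.0528, 0.0342]
eef_rot: [0.002, -0.0, 1.0, -0.0]
wrist_force: [0.2, 0.2, 2.9]
opening: 0.605
grasp_force: 2.7
```

Call:
apply_moves:
  moves:
    - {"jaw": 0.3,"offset": [0,0,0],"rot": [0,0,0]}
    - {"jaw": 0.3,"offset": [0,0,0],"rot": [0,0,0]}
    - {"jaw": 0.3,"offset": [0,0,-30],"rot": [0,0,0]}
    - {"jaw": 0.3,"offset": [0,0,-50],"rot": [0,0,0]}
    - {"jaw": 0.3,"offset": [0,0,-50],"rot": [0,0,0]}

```text
time_s: 31.3
eef_pos: [0.4435, 0.053, 0.165]
eef_rot: [0.001, -0.0, 1.0, -0.0]
wrist_force: [0.5, -0.7, -0.9]
opening: 0.578
grasp_force: 66.1
```

Call:
apply_moves:
  moves:
    - {"jaw": 0.3,"offset": [-9,-47,0],"rot": [0,0,0]}
    - {"jaw": 0.3,"offset": [-9,-47,0],"rot": [0,0,0]}
    - {"jaw": 0.3,"offset": [-9,-47,0],"rot": [0,0,0]}
    - {"jaw": 0.3,"offset": [-9,-47,0],"rot": [0,0,0]}
    - {"jaw": 0.3,"offset": [-9,-47,0],"rot": [0,0,0]}

```text
time_s: 31.92
eef_pos: [0.489, -0.1838, 0.1641]
eef_rot: [0.001, -0.0, 1.0, -0.001]
wrist_force: [0.2, 0.8, -0.4]
opening: 0.575
grasp_force: 66.2
```

Call:
apply_moves:
  moves:
    - {"jaw": 0.3,"offset": [-9,-47,0],"rot": [0,0,0]}
    - {"jaw": 0.3,"offset": [-9,-47,0],"rot": [0,0,0]}
    - {"jaw": 0.3,"offset": [-9,-47,0],"rot": [0,0,0]}
    - {"jaw": 0.3,"offset": [-6,-46,0],"rot": [0,0,0]}
    - {"jaw": 0.3,"offset": [0,0,50],"rot": [0,0,0]}

```text
time_s: 32.55
eef_pos: [0.5247, -0.3761, 0.1185]
eef_rot: [0.005, 0.001, 1.0, -0.005]
wrist_force: [0.4, 0.3, -1.1]
opening: 0.584
grasp_force: 66.2
```

Call:
apply_moves:
  moves:
    - {"jaw": 0.3,"offset": [0,0,30],"rot": [0,0,0]}
    - {"jaw": 0.3,"offset": [0,0,0],"rot": [0,0,0]}
    - {"jaw": 0.3,"offset": [0,0,0],"rot": [0,0,0]}
    - {"jaw": 0.3,"offset": [0,0,0],"rot": [0,0,0]}
    - {"jaw": 0.3,"offset": [0,0,0],"rot": [0,0,0]}

```text
time_s: 33.17
eef_pos: [0.5221, -0.3695, 0.0838]
eef_rot: [0.001, -0.0, 1.0, -0.001]
wrist_force: [0.3, 0.2, -0.8]
opening: 0.578
grasp_force: 66.1
```

Call:
apply_moves:
  moves:
    - {"jaw": 0.3,"offset": [0,0,25],"rot": [0,0,0]}
    - {"jaw": 0.3,"offset": [0,0,16],"rot": [0,0,0]}
    - {"jaw": 0.3,"offset": [0,0,0],"rot": [0,0,0]}
    - {"jaw": 0.3,"offset": [0,0,0],"rot": [0,0,0]}
    - {"jaw": 1,"offset": [0,0,0],"rot": [0,0,0]}

```text
time_s: 33.8
eef_pos: [0.5217, -0.3693, 0.0417]
eef_rot: [0.0, -0.0, 1.0, -0.0]
wrist_force: [-0.4, -0.2, 0.7]
opening: 0.774
grasp_force: 0.0
```

Call:
apply_moves:
  moves:
    - {"jaw": 1,"offset": [0,0,0],"rot": [0,0,0]}
    - {"jaw": 1,"offset": [0,0,0],"rot": [0,0,0]}
    - {"jaw": 1,"offset": [0,0,-40],"rot": [0,0,0]}
    - {"jaw": 1,"offset": [0,0,-55],"rot": [0,0,0]}
    - {"jaw": 1,"offset": [0,0,-55],"rot": [0,0,0]}

```text
time_s: 34.42
eef_pos: [0.5211, -0.3687, 0.1925]
eef_rot: [-0.0, -0.0, 1.0, 0.0]
wrist_force: [0.2, -0.6, 0.2]
opening: 1.001
grasp_force: 0.0
```

Call:
apply_moves:
  moves:
    - {"jaw": 1,"offset": [0,50,-40],"rot": [0,0,0]}
    - {"jaw": 1,"offset": [0,55,0],"rot": [0,0,0]}
    - {"jaw": 1,"offset": [0,55,0],"rot": [0,0,0]}
    - {"jaw": 1,"offset": [0,55,0],"rot": [0,0,0]}
    - {"jaw": 1,"offset": [0,55,0],"rot": [0,0,0]}

```text
time_s: 35.05
eef_pos: [0.5211, -0.0984, 0.2304]
eef_rot: [0.0, 0.0, 1.0, -0.0]
wrist_force: [0.6, 0.4, -0.1]
opening: 1.001
grasp_force: 0.0
```

Call:
apply_moves:
  moves:
    - {"jaw": 1,"offset": [0,55,0],"rot": [0,0,0]}
    - {"jaw": 1,"offset": [0,55,0],"rot": [0,0,0]}
    - {"jaw": 1,"offset": [0,55,0],"rot": [0,0,0]}
    - {"jaw": 1,"offset": [0,55,0],"rot": [0,0,0]}
    - {"jaw": 1,"offset": [0,55,0],"rot": [0,0,0]}

```text
time_s: 35.67
eef_pos: [0.5211, 0.1767, 0.2305]
eef_rot: [0.0, -0.0, 1.0, 0.0]
wrist_force: [0.8, -0.2, -0.3]
opening: 1.001
grasp_force: 0.0
```

```bash
python3 -c "
from h import *
to(.531,.4085,.24)
p,d=ctrl.camera('top');W=world('top',d)
m=(abs(W[...,0]-.519)<.1)&(abs(W[...,1]+.369)<.06)&(W[...,2]>.02)
print('pot',rim(W,m))
x,y,z=W[...,0],W[...,1],W[...,2]
for a,b,zz in [(.655,-.083,0),(.666,.1,0)]: print(rim(W,np.hypot(x-a,y-b)<.045))
b=(abs(x-.531)<.07)&(abs(y-.4095)<.06)&(z>.135)&(z<.16);print(cv2.minAreaRect((W[b][:,:2]*1000).astype(np.float32)))
p,d=ctrl.camera('scene');cv2.imwrite('pics/tray.png',cv2.resize(p[:,:,::-1],(800,600)))
"
```

```text
[0.5211 0.1767 0.2305] off [-10.  231.8  -9.5] rot [0.   0.05 0.01]
pot [0.5152, -0.3674, 0.0612, 0.0527]
[0.6551, -0.0808, 0.1212, 0.061]
[0.6615, 0.1049, 0.0949, 0.0653]
((530.2072143554688, 408.7364501953125), (14.906929969787598, 58.8937873840332), 85.26103210449219)
```

View pics/tray.png

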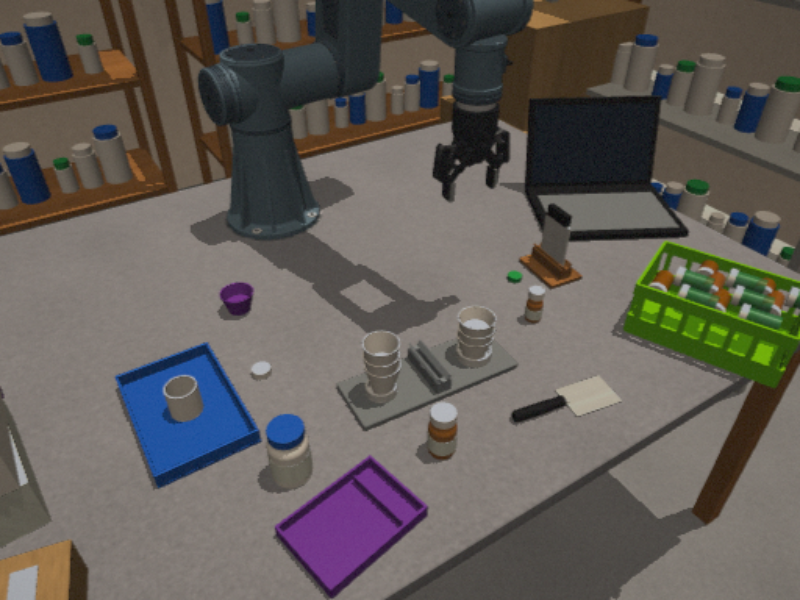

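The pot stands in the tray at (183,397) and the stacks are intact. Next is the blade at (556,235).

Call:
apply_moves:
  moves:
    - {"jaw": 0.6,"offset": [-2,46,0],"rot": [0,0,0]}
    - {"jaw": 0.6,"offset": [-2,46,0],"rot": [0,0,0]}
    - {"jaw": 0.6,"offset": [-2,47,0],"rot": [0,0,0]}
    - {"jaw": 0.6,"offset": [-2,47,0],"rot": [0,0,0]}
    - {"jaw": 0.6,"offset": [-1.5,46,0],"rot": [0,0,0]}

```text
time_s: 36.4
eef_pos: [0.5311, 0.4076, 0.2302]
eef_rot: [0.0, 0.0, 1.0, -0.0]
wrist_force: [-0.4, -0.3, 0.2]
opening: 0.601
grasp_force: 0.0
```

Call:
apply_moves:
  moves:
    - {"jaw": 0.6,"offset": [0,0,30],"rot": [0,0,5.2]}
    - {"jaw": 0.6,"offset": [0,0,0],"rot": [0,0,0]}
    - {"jaw": 0.6,"offset": [0,0,0],"rot": [0,0,0]}
    - {"jaw": 0.6,"offset": [0,0,0],"rot": [0,0,0]}
    - {"jaw": 0.6,"offset": [0,0,0],"rot": [0,0,0]}

```text
time_s: 37.02
eef_pos: [0.5314, 0.4066, 0.2014]
eef_rot: [0.001, 0.045, 0.999, 0.0]
wrist_force: [-0.8, -0.9, -0.5]
opening: 0.606
grasp_force: 0.0
```

```bash
python3 -c "
from h import *
to(.5306,.4087,.1155);tcp()
p,d=ctrl.camera('scene');cv2.imwrite('pics/b1.png',cv2.resize(p[80:200,290:410,::-1],None,fx=4,fy=4))
"
```

```text
[0.5314 0.4066 0.2014] off [ 1.1  1.9 85.9] rot [ 0.05  0.09 -5.2 ]
37.02 [0.5314 0.4066 0.2014] [8.00e-04 4.54e-02 9.99e-01 5.00e-04] 0.606 [-0.8 -0.9 -0.5] 0.0
```

View pics/b1.png

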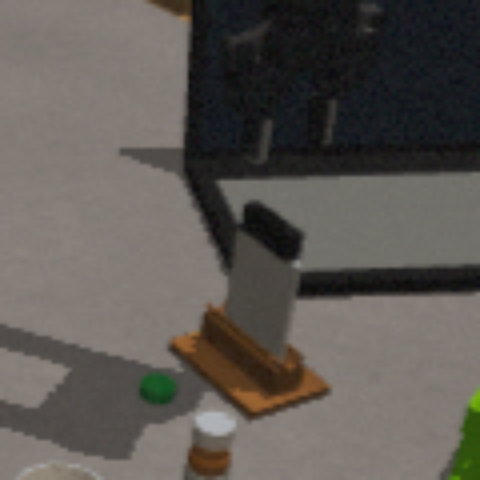

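The open fingers at crop (262,140) and (325,120) straddle the black grip at (272,228). I'm descending.

Call:
apply_moves:
  moves:
    - {"jaw": 0.6,"offset": [1,1.5,40],"rot": [0,0,0]}
    - {"jaw": 0.6,"offset": [0,0,44],"rot": [0,0,0]}
    - {"jaw": 0.6,"offset": [0,0,0],"rot": [0,0,0]}
    - {"jaw": 0.6,"offset": [0,0,0],"rot": [0,0,0]}
    - {"jaw": 0.6,"offset": [0,0,0],"rot": [0,0,0]}

```text
time_s: 37.7
eef_pos: [0.5315, 0.4093, 0.119]
eef_rot: [0.002, 0.045, 0.999, 0.001]
wrist_force: [-0.8, -0.3, 0.5]
opening: 0.6
grasp_force: 0.0
```

Call:
apply_moves:
  moves:
    - {"jaw": 0,"offset": [0,0,0],"rot": [0,0,0]}
    - {"jaw": 0,"offset": [0,0,0],"rot": [0,0,0]}
    - {"jaw": 0,"offset": [0,0,0],"rot": [0,0,0]}
    - {"jaw": 0,"offset": [0,0,0],"rot": [0,0,0]}
    - {"jaw": 0,"offset": [0,0,0],"rot": [0,0,0]}

```text
time_s: 38.33
eef_pos: [0.5304, 0.4088, 0.1171]
eef_rot: [0.001, 0.045, 0.999, 0.0]
wrist_force: [-0.7, -0.1, 7.4]
opening: 0.157
grasp_force: 59.5
```

```bash
python3 -c "
from h import *
tcp()"
```

```text
38.33 [0.5304 0.4088 0.1171] [7.00e-04 4.52e-02 9.99e-01 4.00e-04] 0.157 [-0.7 -0.1  7.4] 59.5
```

Call:
apply_moves:
  moves:
    - {"jaw": 0,"offset": [0,0,-15],"rot": [0,0,0]}
    - {"jaw": 0,"offset": [0,0,-25],"rot": [0,0,0]}
    - {"jaw": 0,"offset": [0,0,-40],"rot": [0,0,0]}
    - {"jaw": 0,"offset": [0,0,-45],"rot": [0,0,0]}
    - {"jaw": 0,"offset": [0,0,-45],"rot": [0,0,-1.6]}

```text
time_s: 38.95
eef_pos: [0.5294, 0.4083, 0.2876]
eef_rot: [-0.0, 0.031, 1.0, -0.0]
wrist_force: [0.5, 0.1, -1.6]
opening: 0.151
grasp_force: 58.5
```

Call:
apply_moves:
  moves:
    - {"jaw": 0,"offset": [-19,-49,0],"rot": [0,0,0]}
    - {"jaw": 0,"offset": [-19,-49,0],"rot": [0,0,0]}
    - {"jaw": 0,"offset": [-19,-49,0],"rot": [0,0,0]}
    - {"jaw": 0,"offset": [-19,-49,0],"rot": [0,0,0]}
    - {"jaw": 0,"offset": [-19,-49,0],"rot": [0,0,0]}

```text
time_s: 39.58
eef_pos: [0.6093, 0.1564, 0.2864]
eef_rot: [-0.0, 0.031, 1.0, 0.0]
wrist_force: [1.0, -0.1, -1.5]
opening: 0.156
grasp_force: 58.7
```

Call:
apply_moves:
  moves:
    - {"jaw": 0,"offset": [-19,-49,0],"rot": [0,0,0]}
    - {"jaw": 0,"offset": [-20,-49,0],"rot": [0,0,0]}
    - {"jaw": 0,"offset": [-20,-48,0],"rot": [0,0,0]}
    - {"jaw": 0,"offset": [0,0,0],"rot": [0,0,0]}
    - {"jaw": 0,"offset": [0,0,0],"rot": [0,0,0]}

```text
time_s: 40.2
eef_pos: [0.6587, 0.0088, 0.286]
eef_rot: [-0.0, 0.032, 1.0, 0.0]
wrist_force: [1.0, 1.4, -1.5]
opening: 0.149
grasp_force: 58.9
```

Call:
apply_moves:
  moves:
    - {"jaw": 0,"offset": [0,0,40],"rot": [0,0,0]}
    - {"jaw": 0,"offset": [0,0,40],"rot": [0,0,0]}
    - {"jaw": 0,"offset": [0,0,25],"rot": [0,0,0]}
    - {"jaw": 0,"offset": [0,0,0],"rot": [0,0,0]}
    - {"jaw": 0,"offset": [0,0,0],"rot": [0,0,0]}

```text
time_s: 40.83
eef_pos: [0.6598, 0.0095, 0.1828]
eef_rot: [0.001, 0.031, 1.0, -0.0]
wrist_force: [-0.0, 0.0, -1.3]
opening: 0.15
grasp_force: 58.8
```

```bash
python3 -c "
from h import *
to(.6602,.0089,.1171);tcp()
p,d=ctrl.camera('scene');cv2.imwrite('pics/b2.png',cv2.resize(p[100:270,200:360,::-1],None,fx=3.5,fy=3.5))
p,d=ctrl.camera('scene');W=world('scene',d)
x,y,z=W[...,0],W[...,1],W[...,2]
b=(abs(x-.66)<.06)&(abs(y-.009)<.03)&(z>.075)&(z<.14)
q=W[b];print(len(q),q.min(0),q.max(0))
for lo in (.075,.1,.12):
  s=q[(q[:,2]>lo)&(q[:,2]<lo+.02)];
  if len(s)>5:
    f=np.polyfit(s[:,0],s[:,1],1);print(lo,len(s),np.degrees(np.arctan(f[0])),np.polyval(f,.66),s[:,0].min(),s[:,0].max())
"
```

```text
[0.6598 0.0095 0.1828] off [-0.3 -0.6 65.7] rot [-0.01  0.12 -3.51]
40.83 [0.6598 0.0095 0.1828] [ 1.100e-03  3.060e-02  9.995e-01 -1.000e-04] 0.15 [-0.   0.  -1.3] 58.8
322 [0.62106359 0.00337445 0.07637708] [0.69945914 0.01146456 0.13992614]
0.075 88 -2.888462275879883 0.0073310922846069465 0.6242239545697869 0.6991059304751475
0.1 103 -2.535865801645842 0.00748876637909917 0.6248354489201613 0.699183535071507
0.12 103 -3.540048488240783 0.007481469550748181 0.6210635949408111 0.6994591440728664
```

View pics/b2.png

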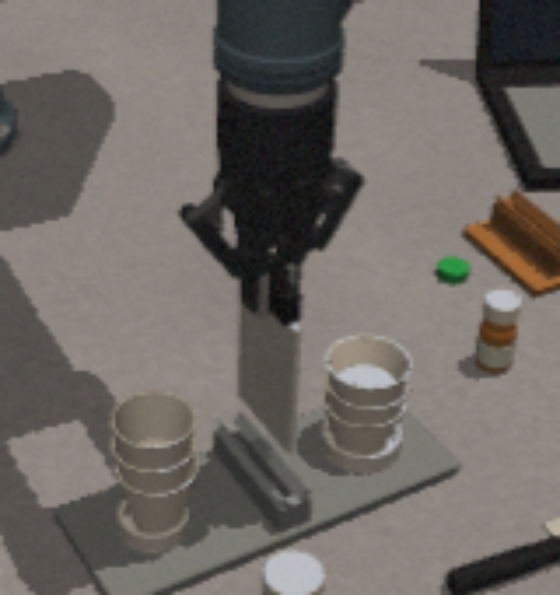

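The blade hangs upright over the slot at crop (265,385), aligned to about 1 mm. I'm lowering it gently.

Call:
apply_moves:
  moves:
    - {"jaw": 0,"offset": [0.5,-0.7,20],"rot": [0,0,0]}
    - {"jaw": 0,"offset": [0,0,12],"rot": [0,0,0]}
    - {"jaw": 0,"offset": [0,0,6],"rot": [0,0,0]}
    - {"jaw": 0,"offset": [0,0,5],"rot": [0,0,0]}
    - {"jaw": 0,"offset": [0,0,3],"rot": [0,0,0]}

```text
time_s: 41.55
eef_pos: [0.6586, 0.0079, 0.1348]
eef_rot: [-0.0, 0.031, 1.0, -0.0]
wrist_force: [0.4, -0.5, -1.0]
opening: 0.152
grasp_force: 58.9
```

Call:
apply_moves:
  moves:
    - {"jaw": 0,"offset": [0,0,3],"rot": [0,0,0]}
    - {"jaw": 0,"offset": [0,0,3],"rot": [0,0,0]}
    - {"jaw": 0,"offset": [0,0,3],"rot": [0,0,0]}
    - {"jaw": 0,"offset": [0,0,0],"rot": [0,0,0]}
    - {"jaw": 0,"offset": [0,0,0],"rot": [0,0,0]}

```text
time_s: 42.18
eef_pos: [0.6586, 0.0079, 0.1262]
eef_rot: [0.0, 0.031, 1.0, -0.0]
wrist_force: [-0.1, 1.4, -1.7]
opening: 0.153
grasp_force: 58.9
```

```bash
python3 -c "
from h import *
to(.6602,.0089,.1171);tcp()"
```

```text
[0.6586 0.0079 0.1262] off [-1.5  1.1  9.1] rot [-0.    0.01 -3.59]
42.17 [0.6586 0.0079 0.1262] [ 1.000e-04  3.130e-02  9.995e-01 -0.000e+00] 0.153 [-0.1  1.4 -1.7] 58.9
```

Call:
apply_moves:
  moves:
    - {"jaw": 0,"offset": [-1,0.7,2],"rot": [0,0,0]}
    - {"jaw": 0,"offset": [0,0,2],"rot": [0,0,0]}
    - {"jaw": 0,"offset": [0,0,2],"rot": [0,0,0]}
    - {"jaw": 0,"offset": [0,0,2],"rot": [0,0,0]}
    - {"jaw": 0,"offset": [0,0,1],"rot": [0,0,0]}

```text
time_s: 42.8
eef_pos: [0.6601, 0.0084, 0.1191]
eef_rot: [0.001, 0.031, 1.0, -0.0]
wrist_force: [-6.3, -0.8, 13.4]
opening: 0.155
grasp_force: 60.9
```

Call:
apply_moves:
  moves:
    - {"jaw": 0,"offset": [0,0,0.5],"rot": [0,0,0]}
    - {"jaw": 0,"offset": [0,0,0],"rot": [0,0,0]}
    - {"jaw": 0,"offset": [0,0,0],"rot": [0,0,0]}
    - {"jaw": 0,"offset": [0,0,0],"rot": [0,0,0]}
    - {"jaw": 0,"offset": [0,0,0],"rot": [0,0,0]}

```text
time_s: 43.42
eef_pos: [0.6601, 0.0084, 0.1192]
eef_rot: [0.001, 0.031, 1.0, -0.0]
wrist_force: [-5.6, 0.8, 12.3]
opening: 0.153
grasp_force: 61.0
```

Call:
apply_moves:
  moves:
    - {"jaw": 0,"offset": [0,0,1],"rot": [0,0,0]}
    - {"jaw": 0,"offset": [0,0,1],"rot": [0,0,0]}
    - {"jaw": 0,"offset": [0,0,0],"rot": [0,0,0]}
    - {"jaw": 0,"offset": [0,0,0],"rot": [0,0,0]}
    - {"jaw": 0,"offset": [0,0,0],"rot": [0,0,0]}

```text
time_s: 44.05
eef_pos: [0.6604, 0.0084, 0.1191]
eef_rot: [0.001, 0.031, 1.0, -0.0]
wrist_force: [-9.7, -0.1, 22.6]
opening: 0.157
grasp_force: 62.6
```

```bash
python3 -c "
from h import *
p,d=ctrl.camera('scene');W=world('scene',d)
x,y,z=W[...,0],W[...,1],W[...,2]
b=(abs(x-.66)<.07)&(abs(y-.009)<.03)&(z>.06)&(z<.11)
q=W[b];s=q;f=np.linalg.lstsq(np.c_[s[:,0]-.66,s[:,2]-.09,np.ones(len(s))],s[:,1],rcond=None)[0];print(len(q),f)
print(np.percentile(q[:,0],[1,50,99]))
cv2.imwrite('pics/b3.png',cv2.resize(p[110:260,200:360,::-1],None,fx=3.7,fy=3.7))"
```

```text
228 [-0.04968699  0.00156924  0.00658075]
[0.62599255 0.66868263 0.69880921]
```

View pics/b3.png

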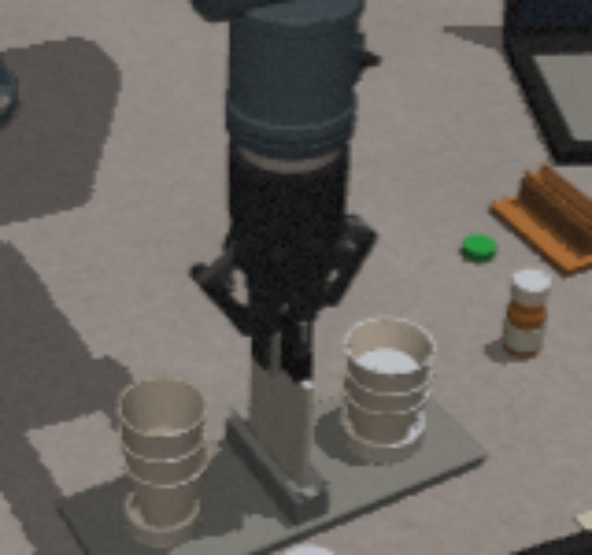

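Call:
apply_moves:
  moves:
    - {"jaw": 0,"offset": [0,0,-2.5],"rot": [0,0,0]}
    - {"jaw": 0.35,"offset": [0,0,0],"rot": [0,0,0]}
    - {"jaw": 0.35,"offset": [0,0,0],"rot": [0,0,0]}
    - {"jaw": 0.35,"offset": [0,0,0],"rot": [0,0,0]}
    - {"jaw": 0.35,"offset": [0,0,0],"rot": [0,0,0]}

```text
time_s: 44.72
eef_pos: [0.6594, 0.0086, 0.1167]
eef_rot: [-0.0, 0.031, 1.0, 0.0]
wrist_force: [-0.8, 0.0, -0.3]
opening: 0.35
grasp_force: 0.0
```

Call:
apply_moves:
  moves:
    - {"jaw": 0.35,"offset": [0,0,-30],"rot": [0,0,0]}
    - {"jaw": 0.35,"offset": [0,0,-50],"rot": [0,0,0]}
    - {"jaw": 0.35,"offset": [0,0,-50],"rot": [0,0,0]}
    - {"jaw": 0.35,"offset": [50,0,0],"rot": [0,0,0]}
    - {"jaw": 0.35,"offset": [50,0,0],"rot": [0,0,0]}

```text
time_s: 45.35
eef_pos: [0.5591, 0.0147, 0.2477]
eef_rot: [0.001, 0.031, 1.0, -0.0]
wrist_force: [0.6, -0.7, 0.6]
opening: 0.346
grasp_force: 0.0
```

Call:
apply_moves:
  moves:
    - {"jaw": 0.35,"offset": [50,0,0],"rot": [0,0,0]}
    - {"jaw": 0.35,"offset": [50,0,0],"rot": [0,0,0]}
    - {"jaw": 0.35,"offset": [0,50,0],"rot": [0,0,0]}
    - {"jaw": 0.35,"offset": [0,50,0],"rot": [0,0,0]}
    - {"jaw": 0.35,"offset": [0,50,0],"rot": [0,0,0]}

```text
time_s: 45.98
eef_pos: [0.4694, 0.1721, 0.2475]
eef_rot: [0.001, 0.032, 0.999, 0.0]
wrist_force: [1.2, -0.7, 0.3]
opening: 0.35
grasp_force: 0.0
```

```bash
python3 -c "
from h import *
p,d=ctrl.camera('top');W=world('top',d);tcp()
x,y,z=W[...,0],W[...,1],W[...,2]
b=(abs(x-.66)<.05)&(abs(y-.009)<.025)&(z>.135)&(z<.17);print(b.sum(),np.percentile(z[b],[3,50,97]),cv2.minAreaRect((W[b][:,:2]*1000).astype(np.float32)))
z0=np.load('top0.npz')['W'];b=(abs(z0[...,0]-.53)<.04)&(abs(z0[...,1]-.409)<.025)&(z0[...,2]>.135);print('park',np.percentile(z0[...,2][b],[3,50,97]))
for a,c in [(.655,-.083),(.666,.1)]: print(rim(W,np.hypot(x-a,y-c)<.045))
print(rim(W,(abs(x-.519)<.1)&(abs(y+.369)<.06)&(z>.02)))
p,d=ctrl.camera('scene');cv2.imwrite('pics/end.png',cv2.resize(p[:,:,::-1],(800,600)))"
```

```text
46.02 [0.4689 0.1773 0.2475] [5.000e-04 3.020e-02 9.995e-01 2.000e-03] 0.351 [-3.4  2.6 -0.2] 0.0
124 [0.13960961 0.14911902 0.15249492] ((660.9275512695312, 9.721094131469727), (13.534157752990723, 59.93391036987305), 85.77306365966797)
park [0.13693898 0.14671009 0.15065383]
[0.6551, -0.0811, 0.1209, 0.061]
[0.6607, 0.1049, 0.095, 0.066]
[0.5165, -0.3671, 0.0606, 0.054]
```

View pics/end.png

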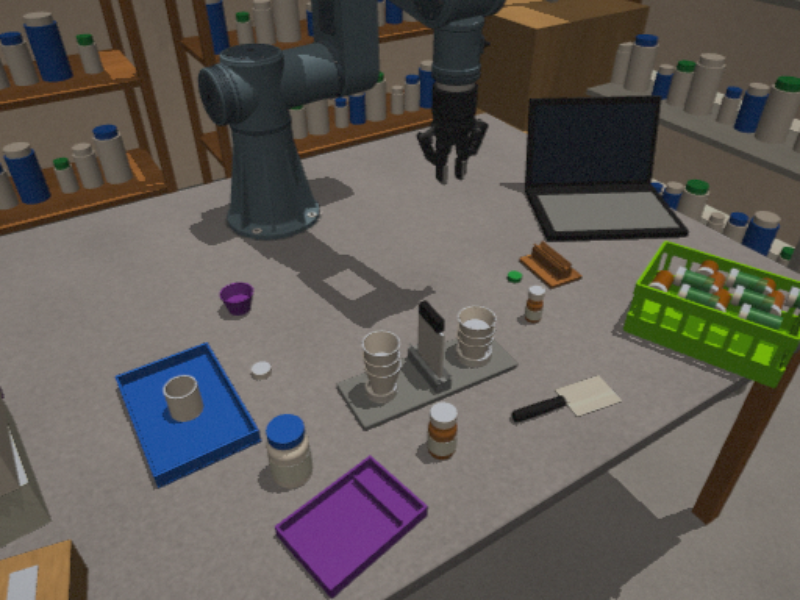

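The end view shows the blade standing in the slot at (433,345) between both stacks, the pot in the tray at (183,397), and all three bottles upright. The blade stopped firmly on the slot floor under 22 N. I'm handing in.

```bash
python3 -c "
from h import *
print(ctrl.hand_in())"
```

```text
the job is handed in; nothing more can be done
None
```

The job is handed in, verdict not returned: the camera showed three tall and three wide cups nested on their seats, the straight pot in the tray, the blade standing in the slot (it stopped firmly under a 22 N push), and all three bottles upright.

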